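Make up the handover pallet

ROBOT

A 6-joint arm with a two-finger parallel gripper is mounted at the origin on the work surface. World frame = base frame: x ahead of the robot, y to its left, z up, the work surface at z = 0. Lengths are in mm, angles in degrees, forces in N, time in s.
With the tool pointing down it reaches from about 350 to 850 mm from the base axis. Payload 8.1 kg.
Tool frame: the origin (TCP) lies midway between the tips of the shut fingers; the grasp point (between the pads) lies 19 mm behind it (r.tcp_to_grasp is the distance from the TCP to the grasp point, in mm); z points along the fingers, y is the direction in which the jaws open and shut (so a half turn about z gives the same grasp; the last joint's range is limited). The gripper opens to 85 mm and grips with 20 to 120 N. Pads are 22 mm wide; open, the fingers measure 114 mm over their backs; the gripper's body (76 mm by 85 mm) begins 54 mm behind the grasp point. The pads swing forward as they close: fully open they stand 13 mm farther back than shut.
Start: joints at [-78.977, 7.471, 85.268, -0, 87.261, -4.893], TCP at [164.565, -576.995, 231.292] pointing down, gripper open.
Joint ranges: [-169.43, 169.43], [-51.17, 129.36], [1.28, 143.12], [-76.62, 256.62], [0, 156.53], [-152.29, 152.29]. Speed limits (degrees/s): [136.94, 136.94, 159.86, 180, 180, 180].

INTERFACE

Orientations are given as [roll, pitch, yaw] about the fixed x, y, z axes, in that order (R = Rz(yaw) Ry(pitch) Rx(roll)).
In Python, from bench import r gives the robot as it stands.
- The arm moves only by the tool jog_arm, never from a script. Its argument "targets" is a list of rows, each a list of 7 numbers: the shift along the tool's x, y, z in m, then the turn, a rotation vector about the tool's x, y, z in rad, then the closure, from 0 (fully open) to 1 (shut). In form: [[dx, dy, dz, wx, wy, wz, claw], ...]. A call has 1 to 5 rows; each row is the pose to reach, as a shift and turn from the pose commanded when the call began, along the tool's axes at that moment; what a row does not reach only later rows make up. A row lasts 1/12 s, in which the tool goes at most 41.7 mm and 7.16 degrees, less where a joint would pass 70% of its speed; a pose out of reach is approached as far as the arm can. A call with a gripper value outside its range is refused whole. The fingers move at their own pace and stop on an object; "newtons" is the grip in N (left out, the last holds). Time passes only in rows, so rows that repeat a pose let the fingers close. It gives the time, the measured TCP pose, the force and the opening at its end, in the units of the state.
- r.sense(): the state, without advancing time (a new reading comes with each control period).
- r.snapshot(name): name is "side" or "top"; returns a dict with "pixels" (400x640x3 uint8, red, green, blue), "fx", "fy", "cx", "cy" (pixels), "dist" ([k1, k2, p1, p2, k3] as OpenCV has them; the pictures are not rectified), "origin" and "attitude" of the camera in the world. Camera axes: x right, y down, z forward; pixel columns grow to the right and rows downward; lengths in mm; the calibration is good to about 2 mm. A picture is of the moment at which its call begins. There is no depth.
- r.hand_in(): hands the job in, once; it reports no verdict.
The state is a dict: "time": time; "joint_pos": joint angles; "qd": joint speeds; "joint_efforts": joint torques, N m; "tool_pos": TCP position; "tcp_rot": TCP orientation; "ft_force": force on the tool from outside, world axes, zero at the start; "wrist_torque": the same for the moment, N m; "finger_gap": finger opening in mm.
Only numpy, scipy, OpenCV 4.12 (cv2) and the standard library are available. Lean on these libraries where they do the work, as an engineer would, in place of code of your own. Each camera call takes 0.05 s, during which the arm holds its last target.

TASK

First lift the tin of screws off the grey pallet and stand it on the round rubber mat, then push the empty pallet flat along the bench into whichever yellow bay has no black tray in it, squared up within the tape. Then stack all the white cases lying on the bench on the middle of the pallet in one straight, square column, their length along the pallet's longer side, right way up, large cases below the small ones. Do not lift the pallet, and leave the black tray, the brown tape roll and the heat sinks where they are.

Things in the scene. Friction and masses are not known exactly. Their poses are not given: they have to be found in the camera images.
- pallet: loose flat grey transport pallet (a slab with black feet strips), 130 mm along its x, 170 mm along its y, 25 mm high, about 0.6 kg, too wide to grip; a thin dark outline 68 x 118 mm is drawn round the centre of its top; origin at the centre of its underside. Starts in front of the robot between the bays, with the tin on it.
- tin: closed round metal tin of screws with a dark lid, diameter 60 mm, height 50 mm, about 0.25 kg; origin at the centre of its underside. Starts standing on the pallet.
- mat: round black rubber mat fixed to the bench outside one of the bays, diameter 90 mm, 4 mm thick; origin at the centre of its underside.
- bay_left: yellow taped rectangle on the bench to the robot's left, inside 150 x 190 mm (10 mm larger all round than the pallet); origin at its centre on the bench, x along its 150 mm side, y along its 190 mm side. Free unless a black component tray stands in it.
- bay_right: yellow taped rectangle on the bench to the robot's right, inside 150 x 190 mm (10 mm larger all round than the pallet); origin at its centre on the bench, x along its 150 mm side, y along its 190 mm side. Free unless a black component tray stands in it.
- tray_left: full flat black component tray, 120 x 150 x 45 mm, 2.5 kg, standing in the left bay; origin at the centre of its underside. Present in only some starts (None if absent); exactly one of the two trays is present.
- tray_right: full flat black component tray, 120 x 150 x 45 mm, 2.5 kg, standing in the right bay; origin at the centre of its underside. Present in only some starts (None if absent); exactly one of the two trays is present.
- large1: large closed flat white plastic device case, 110 x 60 x 36 mm long x wide x high, grey line round it, vents on top; origin at the centre of its underside, x along its length, y across its width, z up. Starts lying flat in the row beyond the pallet, roughly pointing at the robot; some cases are absent from a start (None).
- large2: large closed flat white plastic device case, 110 x 60 x 36 mm long x wide x high, grey line round it, vents on top; origin at the centre of its underside, x along its length, y across its width, z up. Starts lying flat in the row beyond the pallet, roughly pointing at the robot; some cases are absent from a start (None).
- large3: large closed flat white plastic device case, 110 x 60 x 36 mm long x wide x high, grey line round it, vents on top; origin at the centre of its underside, x along its length, y across its width, z up. Starts lying flat in the row beyond the pallet, roughly pointing at the robot; some cases are absent from a start (None).
- small1: small closed flat white plastic device case, 88 x 50 x 30 mm long x wide x high, grey line round it, vents on top; origin at the centre of its underside, x along its length, y across its width, z up. Starts lying flat in the row beyond the pallet, roughly pointing at the robot; some cases are absent from a start (None).
- small2: small closed flat white plastic device case, 88 x 50 x 30 mm long x wide x high, grey line round it, vents on top; origin at the centre of its underside, x along its length, y across its width, z up. Starts lying flat in the row beyond the pallet, roughly pointing at the robot; some cases are absent from a start (None).
- tape_roll: cardboard-brown ring of tape lying flat, diameter 84 mm, 24 mm high, outside the bay on the side away from the mat; origin under its centre. Leave it alone.
- heatsink1: finned aluminium heat sink, 50 x 32 x 24 mm, between the far ends of the row of cases, left of centre; origin under its centre. Leave it alone.
- heatsink2: finned aluminium heat sink, 50 x 32 x 24 mm, between the far ends of the row of cases, right of centre; origin under its centre. Leave it alone.

How it is judged:
By the outcome, as a careful person would: the job done as asked, in the order asked, and still so for the second after the job is handed in, with the robot touching nothing.
Of tray_left, tray_right only 1 to 1 are there at a start; the rules pass over those that are not, and their reading is None.
Of large1, large2, large3, small1, small2 only 3 to 5 are there at a start; the rules pass over those that are not, and their reading is None.
At some moment in a run one of pallet, tin may be knocked a few centimetres aside while the robot is not near it.
Once in a run the grip may slacken for a moment while it holds something.
It also fails if it takes over 210 s, if anything falls off the work surface, if the arm or the gripper's body presses on something with over 40 N, if the wrist force passes 120 N, or if a joint passes its speed limit or range.

## Working session

There is one attempt and no reset: what is moved stays moved. The work goes in short steps, Python scripts to look and compute and a tool call to move; the robot and the scene stay as the last step left them, time stands still between calls to the robot, and variables do not carry over. Pictures are saved under pics/ and viewed, and the job is handed in when it is done.

Besides the shell and the picture viewer there is one more tool, called after "Call:" in YAML: its name, and indented under it one key for each argument. jog_arm: Moves the arm, as the interface text tells. Its arguments: {"type":"object","properties":{"targets":{"type":"array","items":{"type":"array","items":{"type":"number"}}},"newtons":{"type":"number"}},"required":["targets"]}

```bash
ls -la; mkdir -p pics
python3 - <<'E'
from bench import r
import cv2,json
print(r.sense())
for n in("side","top"):
    s=r.snapshot(n)
    cv2.imwrite(f"pics/{n}0.png",s["pixels"][:,:,::-1])
    print(n,{k:(v.tolist() if hasattr(v,'tolist') else v) for k,v in s.items() if k!="pixels"})
E
```

```text
total 12
drwxr-xr-x  3 agent agent 4096 Dec  7 14:59 .
drwxr-xr-x 23 root  root  4096 Dec  7 14:58 ..
drwxr-xr-x  2 agent agent 4096 Dec  7 14:59 pics
{'time': 0.0, 'joint_pos': array([-7.89780180e+01,  7.51592778e+00,  8.53303392e+01,  6.19923695e-04,
        8.72619953e+01, -4.89276744e+00]), 'qd': array([ 0.04207736, -0.04432504,  0.00683343, -0.02120489,  0.0061996 ,
        0.03621276]), 'joint_efforts': array([ 1.06488151e-03, -5.69399178e+01, -5.00550091e+01, -3.34838860e-04,
        1.45219118e-02, -1.20096999e-05]), 'tool_pos': array([ 164.44466519, -576.44177047,  230.22573791]), 'tcp_rot': array([-1.79892185e+02, -9.85071218e-03,  1.59147100e+01]), 'ft_force': array([ 0.24235535,  0.55011149, -0.14458562]), 'wrist_torque': array([ 0.00033012, -0.05569467, -0.00691998]), 'finger_gap': 85.10218335248065}
side {'fx': 488.1749076674222, 'fy': 488.1749076674222, 'cx': 311.2935394684188, 'cy': 199.1093533852535, 'dist': [-0.02376550824655634, 0.0, 0.0, 0.0, 0.0], 'origin': [32.722098826033296, 913.6904634193281, 815.303552711664], 'attitude': [-126.75340632408329, 0.14162068413215698, -150.57109503267674]}
top {'fx': 361.9135636696914, 'fy': 361.9135636696914, 'cx': 318.49584354489656, 'cy': 193.89984225505788, 'dist': [-0.04044359077849212, 0.0, 0.0, 0.0, 0.0], 'origin': [335.3320692539477, -16.68633367555673, 1200.9314183106258], 'attitude': [-168.90211992036566, 0.8387047594774402, -89.51635463015316]}
```

View pics/side0.png

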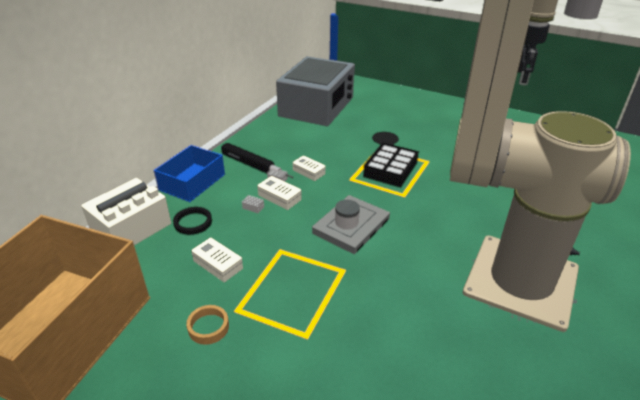

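View pics/top0.png

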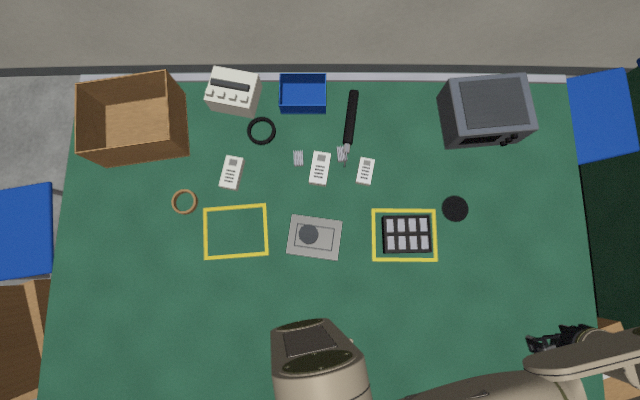

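Three white cases are visible (top view (231,172), (320,168) and (366,170)). The tray stands in the right bay at (406,235), so the left bay at (236,231) is free. The mat is at (455,208) and the tin is on the pallet at (309,234).

```bash
cat > h.py <<'E'
import numpy as np,cv2
from scipy.spatial.transform import Rotation as Ro
from bench import r
def snap(n,f=None):
    s=r.snapshot(n)
    if f: cv2.imwrite(f"pics/{f}.png",s["pixels"][:,:,::-1])
    return prep(s)
def prep(s):
    s["K"]=np.array([[s["fx"],0,s["cx"]],[0,s["fy"],s["cy"]],[0,0,1]]);s["D"]=np.array(s["dist"])
    s["R"]=Ro.from_euler("xyz",s["attitude"],degrees=True).as_matrix();s["o"]=np.array(s["origin"]);return s
def proj(s,P):
    P=np.atleast_2d(P).astype(float); rv=cv2.Rodrigues(s["R"].T)[0]
    return cv2.projectPoints(P,rv,-s["R"].T@s["o"],s["K"],s["D"])[0][:,0]
def ray(s,uv):
    n=cv2.undistortPoints(np.array(uv,float).reshape(-1,1,2),s["K"],s["D"])[:,0]
    return np.c_[n,np.ones(len(n))]@s["R"].T
def atz(s,uv,z):
    d=ray(s,uv); return s["o"]+d*((z-s["o"][2])/d[:,2])[:,None]
def tri(s1,uv1,s2,uv2):
    d1=ray(s1,[uv1])[0];d2=ray(s2,[uv2])[0]
    A=np.c_[d1,-d2];t=np.linalg.lstsq(A,s2["o"]-s1["o"],rcond=None)[0]
    a=s1["o"]+d1*t[0];b=s2["o"]+d2*t[1];return (a+b)/2,np.linalg.norm(a-b)
def crop(s,x0,y0,x1,y1,k,f,draw=()):
    im=cv2.resize(s["pixels"][y0:y1,x0:x1,::-1],None,fx=k,fy=k,interpolation=cv2.INTER_CUBIC)
    for poly in draw:
        p=((np.array(poly)-[x0,y0]+.5)*k-.5)
        cv2.polylines(im,[np.round(p*16).astype(np.int32)],True,(0,0,255),1,cv2.LINE_AA,4)
    cv2.imwrite(f"pics/{f}.png",im)
E
python3 - <<'E'
from h import *
t=snap("top");s=snap("side")
crop(t,190,140,390,270,4,"t1"); crop(t,360,180,480,270,6,"t2"); crop(s,180,110,430,340,3,"s1")
E
```

```text
(no output)
```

View pics/t1.png

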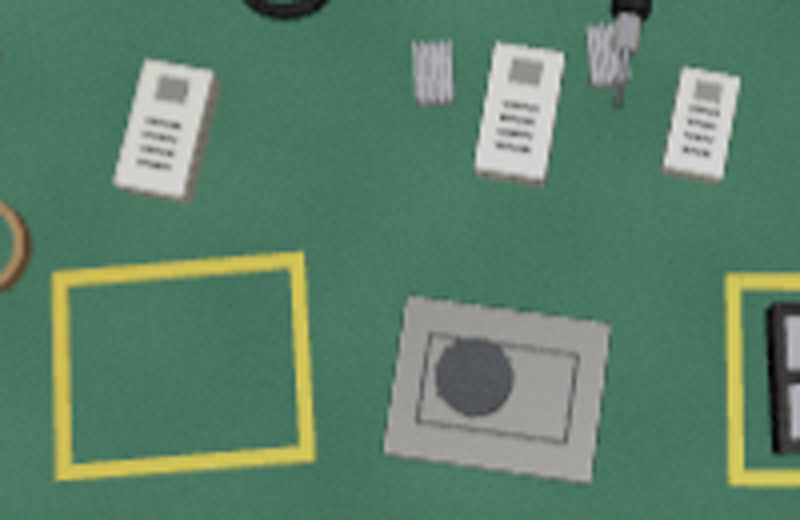

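View pics/s1.png

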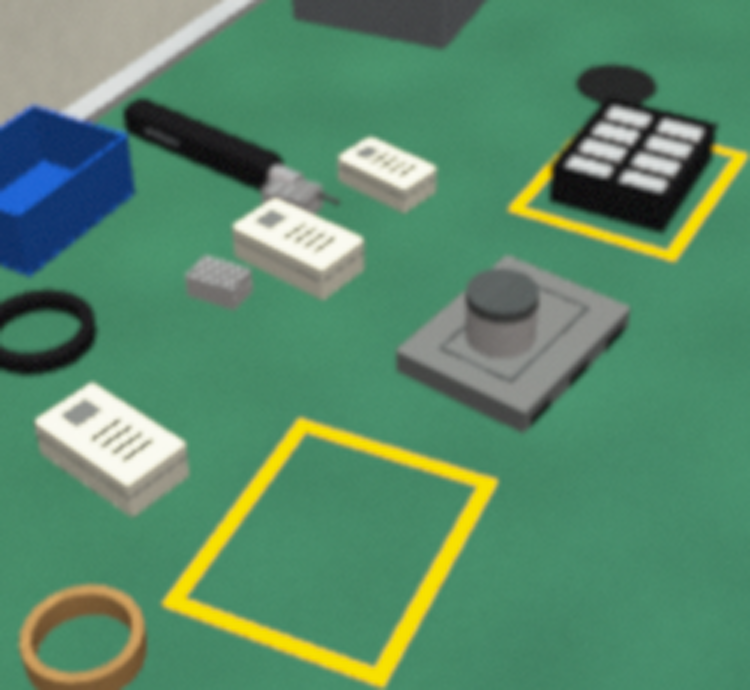

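```bash
cat >> h.py <<'E'
def quad(s,roi,fn,k=8):
    """corners (px) of the largest blob of fn(BGR upscaled)->mask in the roi, lines fitted to the four sides"""
    x0,y0,x1,y1=roi
    im=cv2.resize(s["pixels"][y0:y1,x0:x1,::-1],None,fx=k,fy=k,interpolation=cv2.INTER_CUBIC)
    m=fn(im).astype(np.uint8); n,l,st,c=cv2.connectedComponentsWithStats(m)
    i=1+np.argmax(st[1:,4]); m=(l==i).astype(np.uint8)
    cs,_=cv2.findContours(m,cv2.RETR_EXTERNAL,cv2.CHAIN_APPROX_NONE); c=max(cs,key=cv2.contourArea)
    h=cv2.convexHull(c); e=.02
    q=cv2.approxPolyN(h,4,-1.0) if hasattr(cv2,"approxPolyN") else None
    q=np.array(q).reshape(-1,2).astype(float); pts=c[:,0].astype(float)
    L=[]
    for j in range(4):
        a,b=q[j],q[(j+1)%4]; d=(b-a)/np.linalg.norm(b-a); n_=np.array([-d[1],d[0]])
        t=(pts-a)@d/np.linalg.norm(b-a); w=np.abs((pts-a)@n_)
        sel=pts[(t>.15)&(t<.85)&(w<1.2*k)]
        vx,vy,px,py=cv2.fitLine(sel.astype(np.float32),cv2.DIST_HUBER,0,.01,.01).ravel(); L.append((np.array([px,py]),np.array([vx,vy])))
    out=[]
    for j in range(4):
        (p,u),(p2,v)=L[j-1],L[j]; tt=np.linalg.solve(np.c_[u,-v],p2-p); out.append(p+u*tt[0])
    return (np.array(out)+.5)/k-.5+[x0,y0]
def rectpose(P):
    """centre, lengths, yaw(deg, of long side) of 4 world points"""
    P=np.array(P)[:,:2]; e=[np.linalg.norm(P[(i+1)%4]-P[i]) for i in range(4)]
    a,b=(e[0]+e[2])/2,(e[1]+e[3])/2
    d=(P[1]-P[0])+(P[2]-P[3]) if a>b else (P[2]-P[1])+(P[3]-P[0])
    return P.mean(0).round(1),max(a,b).round(1),min(a,b).round(1),(np.degrees(np.arctan2(d[1],d[0]))%180).round(1)
def white(im):
    v=im.min(2); g=cv2.morphologyEx((v>195).astype(np.uint8),cv2.MORPH_CLOSE,np.ones((29,29),np.uint8)); return g
def yel(im):
    b,g,rr=[im[...,i].astype(int) for i in range(3)]; m=((rr-b>60)&(g-b>45)).astype(np.uint8)
    return m
def gray(im):
    b,g,rr=[im[...,i].astype(int) for i in range(3)]; m=((abs(g-rr)<18)&(g>60)).astype(np.uint8)
    return m
E
python3 - <<'E'
from h import *
t=snap("top");s=snap("side")
rois={"A":((214,148,250,196),(185,230,250,290)),"B":((304,145,334,190),(250,170,305,212)),"C":((352,150,380,190),(287,150,330,184))}
dt=[];ds=[]
for n,(a,b) in rois.items():
    print(n, "whitelevel", np.percentile(t["pixels"][a[1]:a[3],a[0]:a[2]].min(2),[50,80,95]),np.percentile(s["pixels"][b[1]:b[3],b[0]:b[2]].min(2),[50,80,95]))
    qt=quad(t,a,white);qs=quad(s,b,white);dt.append(qt);ds.append(qs)
    c=tri(t,qt.mean(0),s,qs.mean(0));print(" centre tri",c[0].round(1),c[1].round(1))
    h=36 if n!="C" else 30
    print("  top@h",*rectpose(atz(t,qt,h)),"side@h",*rectpose(atz(s,qs,h)))
qt=quad(t,(196,195,276,266),yel);qs=quad(s,(230,243,350,340),yel);dt.append(qt);ds.append(qs)
print("bayL outer",*rectpose(atz(t,qt,0)),*rectpose(atz(s,qs,0)))
crop(t,190,140,390,270,4,"t1d",dt);crop(s,180,110,430,340,3,"s1d",ds)
E
```

```text
A whitelevel [ 76. 190. 205.] [ 72. 170. 240.]
 centre tri [638.  297.6  33.5] 1.7
  top@h [638.6 297.3] 103.9 54.3 169.3 side@h [636.3 298.8] 109.2 58.8 169.3
B whitelevel [ 78. 206. 209.] [118. 184. 238.]
 centre tri [ 6.541e+02 -4.000e-01  3.370e+01] 1.7
  top@h [ 6.548e+02 -1.000e-01] 104.5 55.1 171.3 side@h [652.4   1.7] 109.2 59.2 171.3
C whitelevel [ 75. 192. 209.] [ 74. 166. 230.]
 centre tri [ 646.5 -152.9   27.9] 1.6
  top@h [ 647.  -152.4] 83.0 45.3 168.5 side@h [ 644.6 -150.5] 87.6 49.2 168.8
bayL outer [443.8 280.9] 214.4 174.4 95.1 [442.6 279.4] 217.7 176.8 95.1
```

View pics/t1d.png

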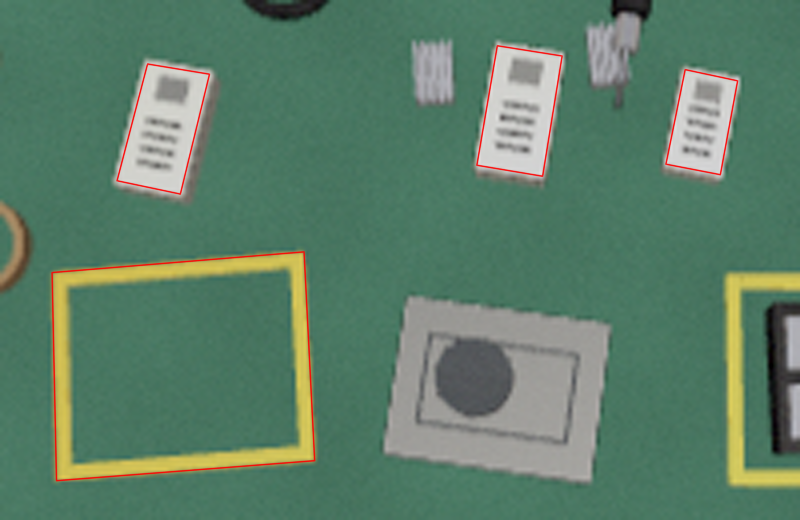

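View pics/s1d.png

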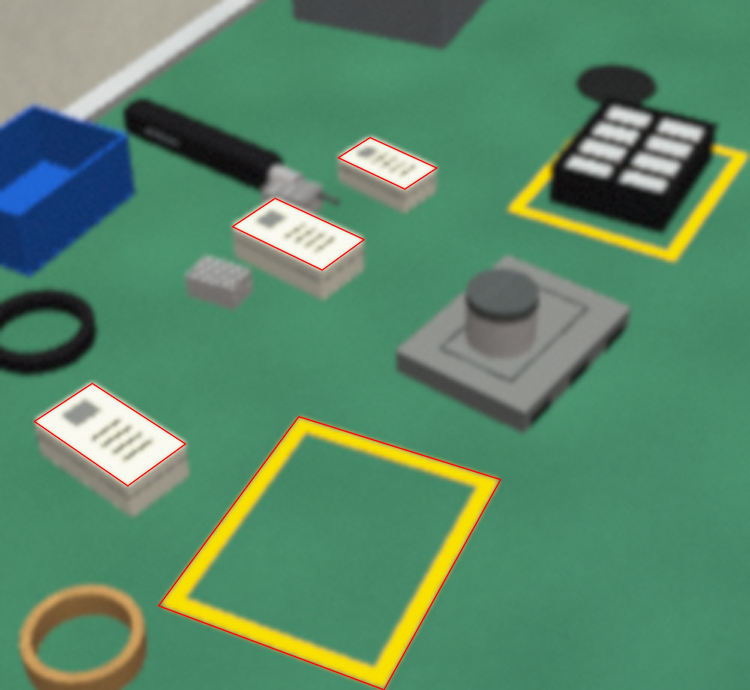

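```bash
cat >> h.py <<'E'
def dark(im,th=70): return (im.max(2)<th)
def ell(s,roi,fn,k=8):
    x0,y0,x1,y1=roi
    im=cv2.resize(s["pixels"][y0:y1,x0:x1,::-1],None,fx=k,fy=k,interpolation=cv2.INTER_CUBIC)
    m=fn(im).astype(np.uint8); n,l,st,c=cv2.connectedComponentsWithStats(m); i=1+np.argmax(st[1:,4])
    cs,_=cv2.findContours((l==i).astype(np.uint8),cv2.RETR_EXTERNAL,cv2.CHAIN_APPROX_NONE); c=max(cs,key=cv2.contourArea)
    e=cv2.fitEllipse(cv2.convexHull(c)); p=cv2.ellipse2Poly((int(e[0][0]),int(e[0][1])),(int(e[1][0]/2),int(e[1][1]/2)),int(e[2]),0,360,10)
    f=lambda q:(np.array(q)+.5)/k-.5+[x0,y0]
    return f(e[0]),f(p),np.array(e[1])/k
E
python3 - <<'E'
from h import *
t=snap("top");s=snap("side")
print(t["pixels"][234,309],t["pixels"][226,300],t["pixels"][208,455], s["pixels"][206,345],s["pixels"][220,345],s["pixels"][138,385])
qt=quad(t,(280,205,350,265),gray); qs=quad(s,(308,192,395,256),gray)
print("pallet",*rectpose(atz(t,qt,25)),*rectpose(atz(s,qs,25)))
lid=lambda im:(im.max(2)<110)&(im[...,1].astype(int)-im[...,2]<25)
ct,pt,_=ell(t,(290,218,326,250),lid); cs,ps,_=ell(s,(330,195,364,220),lid)
print("tin lid",tri(t,ct,s,cs),atz(t,[ct],75),atz(s,[cs],75), atz(t,pt,75).ptp(0) if hasattr(pt,'ptp') else np.ptp(atz(t,pt,75),0))
mm=lambda im:(im.max(2)<60)
c1,p1,_=ell(t,(436,190,475,228),mm); c2,p2,_=ell(s,(368,128,402,147),mm)
print("mat",tri(t,c1,s,c2),atz(t,[c1],4),atz(s,[c2],4),np.ptp(atz(t,p1,4),0))
yr=quad(t,(366,200,442,270),yel);print("bayR",*rectpose(atz(t,yr,0)))
tr=quad(t,(377,212,434,257),lambda im:cv2.morphologyEx((im.max(2)<75).astype(np.uint8),cv2.MORPH_CLOSE,np.ones((80,80),np.uint8)));print("tray",*rectpose(atz(t,tr,45)))
crop(t,270,180,480,270,3,"t3",[qt,pt,p1,yr,tr]);crop(s,300,120,430,260,5,"s3",[qs,ps,p2])
E
```

```text
[82 86 88] [155 153 150] [37 39 38] [ 95 100 100] [117 114 111] [38 40 39]
pallet [424.5  16.2] 168.6 129.8 82.4 [418.9  28.3] 185.9 138.0 83.2
tin lid (array([432.29058195,  34.04766427,  61.27037886]), np.float64(1.755131138967436)) [[430.30585625  33.13404625  75.        ]] [[425.86289548  50.26687164  75.        ]] [62.79978635 59.97163357  0.        ]
mat (array([ 523.48784409, -458.55765211,   -9.5108901 ]), np.float64(4.122874367012479)) [[ 523.33001906 -453.00285561    4.        ]] [[ 513.48750613 -436.61163881    4.        ]] [87.14527731 87.2525444   0.        ]
bayR [ 436.2 -280.6] 214.1 174.4 89.7
tray [ 434.1 -274.5] 181.4 142.8 90.3
```

View pics/t3.png

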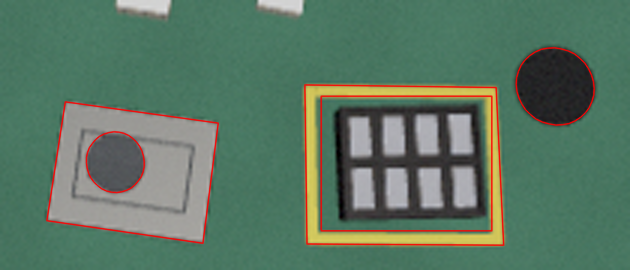

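View pics/s3.png

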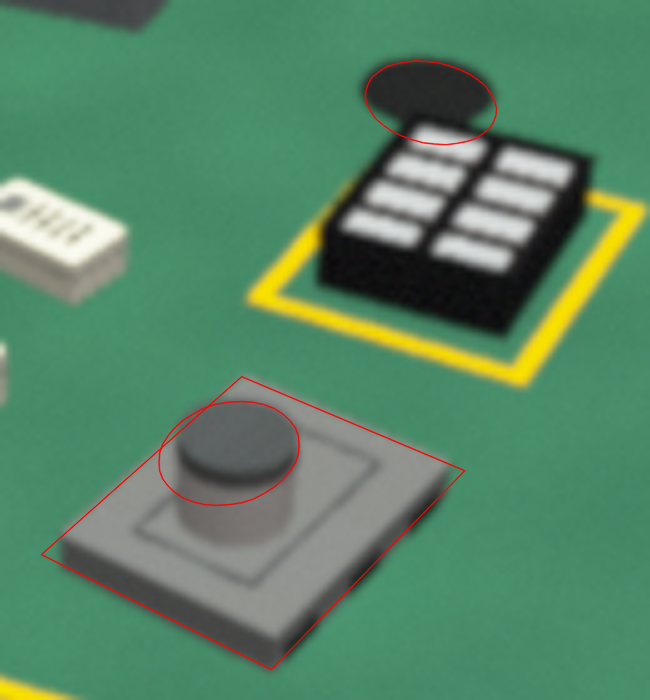

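The top-view fits sit on the edges. The side-view fits took in side faces, so I'm using hand-picked corners for those: lid centre about (347.3,207.2), pallet top corners about (312,227), (348,195), (392,213.6) and (355,247).

Run:
```python
from h import *
t=snap("top");s=snap("side")
f=lambda x,y:(300+(x+.5)/5-.5,120+(y+.5)/5-.5)
qs=np.array([f(62,538),f(242,377),f(463,470),f(277,632)])
qt=quad(t,(280,205,350,265),gray)
print("pallet side",*rectpose(atz(s,qs,25)),"tri",tri(t,qt.mean(0),s,qs.mean(0)))
lid=lambda im:(im.max(2)<110)&(im[...,1].astype(int)-im[...,2]<25)
ct,_,_=ell(t,(290,218,326,250),lid)
print("lid",tri(t,ct,s,f(238.5,437)),atz(s,[f(238.5,437)],75))
mm=lambda im:(im.max(2)<60)
c1,_,_=ell(t,(436,190,475,228),mm)
print("mat",tri(t,c1,s,f(429,96)),atz(s,[f(429,96)],4))
```

```text
pallet side [420.3  18.2] 165.8 131.0 81.4 tri (array([423.14521049,  15.76765008,  19.40132136]), np.float64(2.3466580668446233))
lid (array([429.69222282,  32.93694671,  72.17606056]), np.float64(1.6555465484242644)) [[427.37119757  36.09421105  75.        ]]
mat (array([ 523.2998469 , -455.93663685,   -3.18942854]), np.float64(2.4413585644437434)) [[ 517.82111699 -444.22622294    4.        ]]
```

```bash
cat >> h.py <<'E'
def go(x,y,z,yaw):
    """shift (m) and turn (rad) in tool axes from the measured pose to a tool-down target"""
    q=r.sense(); R0=Ro.from_euler("xyz",q["tcp_rot"],degrees=True); R1=Ro.from_euler("xyz",[180,0,yaw],degrees=True)
    d=R0.inv().apply(np.array([x,y,z])-q["tool_pos"])/1000; w=(R0.inv()*R1).as_rotvec()
    print("t",round(q["time"],2),"at",q["tool_pos"].round(1),q["tcp_rot"].round(1),"J",q["joint_pos"].round(0),"gap",round(q["finger_gap"],1),"F",np.array(q["ft_force"]).round(1))
    print("->",[x,y,z,yaw],"d",d.round(4).tolist(),"w",w.round(3).tolist(),"rows>=",int(np.ceil(max(np.linalg.norm(d)/.0417,np.degrees(np.linalg.norm(w))/7.16))))
E
python3 -c "
from h import *
go(380,-350,200,0)"
```

```text
t 0.5 at [ 164.6 -577.   231.2] [-180.     0.    15.9] J [-79.   7.  85.  -0.  87.  -5.] gap 85.5 F [-0.4  0.4 -0. ]
-> [380, -350, 200, 0] d [0.2694, -0.1592, 0.0313] w [-0.0, 0.0, 0.278] rows>= 8
```

Call:
jog_arm:
  targets:
    - [0.269,-0.159,0.031,0,0,0.278,0]
    - [0.269,-0.159,0.031,0,0,0.278,0]
    - [0.269,-0.159,0.031,0,0,0.278,0]
    - [0.269,-0.159,0.031,0,0,0.278,0]
    - [0.269,-0.159,0.031,0,0,0.278,0]
  newtons: 50

```text
time: 0.92
tool_pos: [307.4, -426.0, 210.8]
tcp_rot: [180.0, -0.0, -0.1]
ft_force: [0.7, 0.2, -0.2]
finger_gap: 85.4
```

```bash
python3 -c "
from h import *
go(429,34,150,0)"
```

```text
t 0.92 at [ 307.4 -426.   210.8] [ 1.8e+02 -0.0e+00 -1.0e-01] J [-60.  -4.  99.   0.  85.  30.] gap 85.4 F [ 0.7  0.2 -0.2]
-> [429, 34, 150, 0] d [0.121, -0.4602, 0.0607] w [0.0, -0.0, -0.001] rows>= 12
```

Call:
jog_arm:
  targets:
    - [0.118,-0.45,0.06,0,0,0,0]
    - [0.118,-0.45,0.06,0,0,0,0]
    - [0.118,-0.45,0.06,0,0,0,0]
    - [0.118,-0.45,0.06,0,0,0,0]
    - [0.118,-0.45,0.06,0,0,0,0]

```text
time: 1.33
tool_pos: [359.1, -225.8, 184.1]
tcp_rot: [180.0, -0.0, -0.0]
ft_force: [0.8, -0.2, 0.3]
finger_gap: 85.3
```

```bash
python3 -c "
from h import *
go(429,34,150,0)"
```

```text
t 1.33 at [ 359.1 -225.8  184.1] [180.  -0.  -0.] J [-39. -20. 115.   0.  84.  51.] gap 85.3 F [ 0.8 -0.2  0.3]
-> [429, 34, 150, 0] d [0.0697, -0.2598, 0.034] w [0.0, -0.001, -0.001] rows>= 7
```

Call:
jog_arm:
  targets:
    - [0.067,-0.25,0.034,0,0,0,0]
    - [0.067,-0.25,0.034,0,0,0,0]
    - [0.067,-0.25,0.034,0,0,0,0]
    - [0.067,-0.25,0.034,0,0,0,0]
    - [0.067,-0.25,0.034,0,0,0,0]

```text
time: 1.75
tool_pos: [412.7, -26.1, 157.3]
tcp_rot: [180.0, -0.1, -0.0]
ft_force: [2.3, -1.5, 0.3]
finger_gap: 85.5
```

```bash
python3 -c "
from h import *
go(429,34,150,0)"
```

```text
t 1.75 at [412.7 -26.1 157.3] [ 1.8e+02 -1.0e-01 -0.0e+00] J [-11. -20. 119.  -0.  81.  79.] gap 85.5 F [ 2.3 -1.5  0.3]
-> [429, 34, 150, 0] d [0.0162, -0.0601, 0.0073] w [0.0, -0.002, -0.0] rows>= 2
```

Call:
jog_arm:
  targets:
    - [0.014,-0.05,0.007,0,0,0,0]
    - [0.014,-0.05,0.007,0,0,0,0]
    - [0.014,-0.05,0.007,0,0,0,0]
    - [0.014,-0.05,0.007,0,0,0,0]

```text
time: 2.08
tool_pos: [426.4, 22.2, 150.0]
tcp_rot: [180.0, 0.0, 0.1]
ft_force: [-0.3, -0.4, 0.5]
finger_gap: 85.7
```

```bash
python3 -c "
from h import *
t=snap('top');s=snap('side');go(429,34,150,0)
crop(t,240,180,400,280,5,'t4');crop(s,290,100,430,260,3,'s4')"
```

```text
t 2.18 at [426.5  20.9 150.3] [ 1.8e+02 -0.0e+00 -1.0e-01] J [ -4. -17. 117.  -0.  80.  86.] gap 85.6 F [-0.6  0.4 -0.2]
-> [429, 34, 150, 0] d [0.0025, -0.0131, 0.0003] w [0.001, -0.0, -0.001] rows>= 1
```

View pics/t4.png

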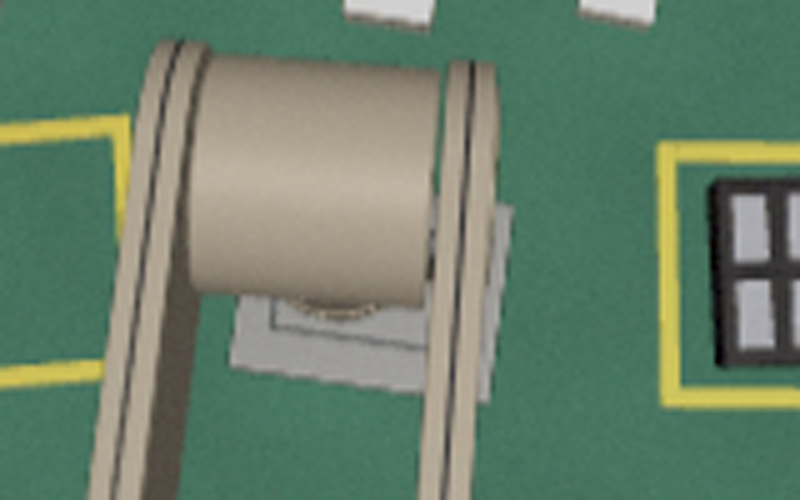

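View pics/s4.png

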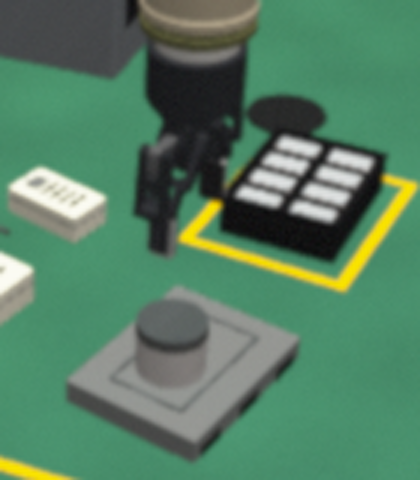

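The tin and pallet haven't moved, and the open fingers are hovering just beside the tin. Moving over it and down.

Call:
jog_arm:
  targets:
    - [0.002,-0.013,0,0,0,0,0]
    - [0.002,-0.013,0,0,0,0,0]
    - [0.002,-0.013,0.04,0,0,0,0]
    - [0.002,-0.013,0.075,0,0,0,0]
    - [0.002,-0.013,0.095,0,0,0,0]

```text
time: 2.6
tool_pos: [426.8, 33.5, 52.1]
tcp_rot: [180.0, 0.1, -0.1]
ft_force: [-0.5, -0.6, -0.9]
finger_gap: 85.3
```

```bash
python3 -c "
from h import *
t=snap('top');s=snap('side');go(429,34,38,0)
crop(s,290,100,430,260,4,'s5')
for z in (68,): print(proj(s,[[429,34+42,z],[429,34-42,z],[429,34,75]]))"
```

```text
t 2.7 at [424.9  33.7  51.3] [ 1.8e+02  4.0e-01 -1.0e-01] J [ -2. -10. 122.  -0.  68.  88.] gap 85.2 F [-0.1  0.5 -0.7]
-> [429, 34, 38, 0] d [0.0042, -0.0003, 0.0133] w [0.0, 0.008, -0.002] rows>= 1
[[339.36313534 217.82601372]
 [354.20717734 199.7673381 ]
 [347.08081495 206.35461723]]
```

View pics/s5.png

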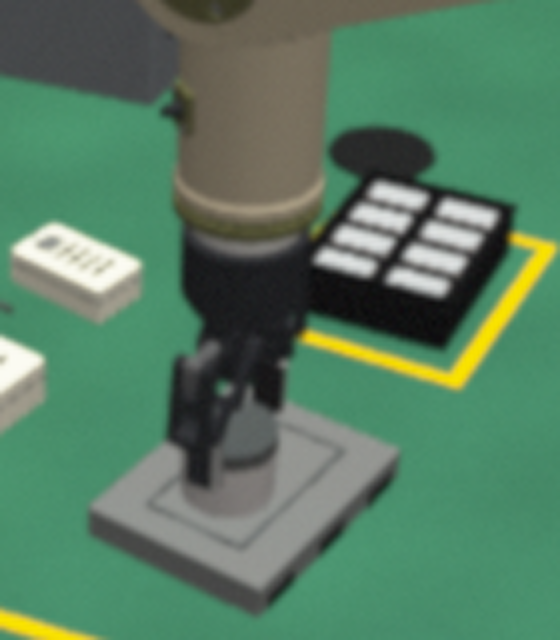

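Call:
jog_arm:
  targets:
    - [0.004,0,0.008,0,0.008,0,0]
    - [0.004,0,0.014,0,0.008,0,0]
    - [0.004,0,0.014,0,0.008,0,0]

```text
time: 2.95
tool_pos: [432.7, 34.2, 41.5]
tcp_rot: [180.0, -0.5, -0.1]
ft_force: [0.3, -0.1, -0.3]
finger_gap: 85.5
```

```bash
python3 -c "
from h import *
s=snap('side');go(429,34,38,0)
crop(s,290,100,430,260,4,'s6')"
```

```text
t 3.0 at [432.8  34.3  41.9] [ 1.8e+02 -5.0e-01 -1.0e-01] J [ -2.  -9. 122.   0.  66.  88.] gap 85.4 F [-0.8 -0.7 -0.5]
-> [429, 34, 38, 0] d [-0.0039, 0.0003, 0.0039] w [0.0, -0.008, -0.001] rows>= 1
```

View pics/s6.png

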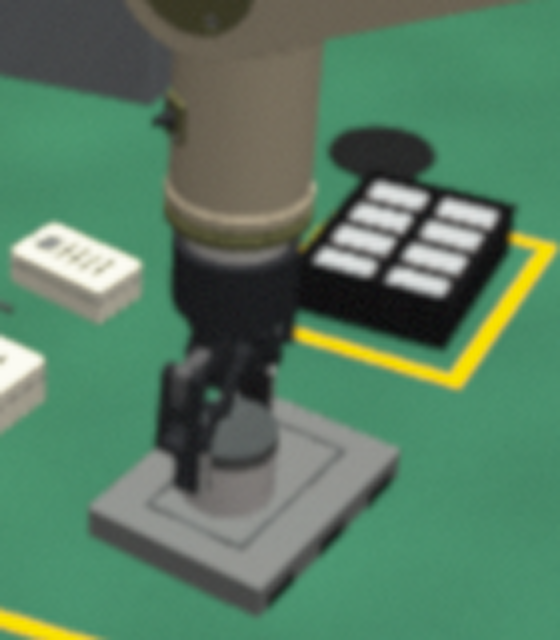

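Call:
jog_arm:
  targets:
    - [0,0,0,0,0,0,0]
    - [0,0,0,0,0,0,0]
    - [0,0,0,0,0,0,0]

```text
time: 3.25
tool_pos: [433.0, 34.9, 41.9]
tcp_rot: [180.0, -0.5, -0.0]
ft_force: [0.3, -1.0, -0.5]
finger_gap: 85.3
```

```bash
python3 -c "
from h import *
go(429,34,38,0)"
```

```text
t 3.25 at [433.   34.9  41.9] [180.   -0.5  -0. ] J [ -2.  -9. 122.   0.  66.  88.] gap 85.3 F [ 0.3 -1.  -0.5]
-> [429, 34, 38, 0] d [-0.0041, 0.0009, 0.0038] w [0.0, -0.009, -0.0] rows>= 1
```

Call:
jog_arm:
  targets:
    - [-0.004,0.001,0.004,0,-0.009,0,0]
    - [-0.004,0.001,0.004,0,-0.009,0,0]
    - [-0.004,0.001,0.004,0,-0.009,0,0]
    - [-0.004,0.001,0.004,0,-0.009,0,0.5]
    - [-0.004,0.001,0.004,0,-0.009,0,0.5]

```text
time: 3.67
tool_pos: [428.5, 34.0, 37.0]
tcp_rot: [-180.0, 0.1, -0.0]
ft_force: [-0.1, 0.5, 0.3]
finger_gap: 64.1
```

Call:
jog_arm:
  targets:
    - [0,0,0,0,0,0,0.5]
    - [0,0,0,0,0,0,0.5]
    - [0,0,0,0,0,0,0.5]
    - [0,0,0,0,0,0,0.5]

```text
time: 4.0
tool_pos: [428.9, 33.9, 37.4]
tcp_rot: [180.0, 0.0, -0.0]
ft_force: [-2.0, -0.8, 5.0]
finger_gap: 59.0
```

```bash
python3 -c "
from h import *
go(429,34,38,0)"
```

```text
t 4.0 at [428.9  33.9  37.4] [180.   0.  -0.] J [ -2.  -8. 122.  -0.  66.  88.] gap 59.0 F [-2.  -0.8  5. ]
-> [429, 34, 38, 0] d [0.0001, -0.0001, -0.0006] w [0.0, 0.0, -0.0] rows>= 1
```

Call:
jog_arm:
  targets:
    - [0,0,-0.01,0,0,0,0.6]
    - [0,0,-0.03,0,0,0,0.6]
    - [0,0,-0.06,0,0,0,0.6]
    - [0,0,-0.09,0,0,0,0.6]
    - [0.0,0,-0.11,0,0,0,0.6]
  newtons: 80

```text
time: 4.42
tool_pos: [428.9, 34.0, 149.8]
tcp_rot: [-180.0, -0.0, -0.0]
ft_force: [0.4, 0.0, -2.4]
finger_gap: 58.6
```

Call:
jog_arm:
  targets:
    - [0.002,0.02,0,0,0,0,0.6]
    - [0.006,0.05,0,0,0,0,0.6]
    - [0.01,0.08,0,0,0,0,0.6]
    - [0.014,0.11,0,0,0,0,0.6]
    - [0.018,0.14,0,0,0,0,0.6]

```text
time: 4.83
tool_pos: [446.1, -107.1, 147.1]
tcp_rot: [-180.0, 0.1, 0.0]
ft_force: [0.3, 0.4, -1.8]
finger_gap: 58.5
```

Call:
jog_arm:
  targets:
    - [0.006,0.03,0,0,0,0,0.6]
    - [0.012,0.06,0,0,0,0,0.6]
    - [0.018,0.09,0,0,0,0,0.6]
    - [0.024,0.12,0,0,0,0,0.6]
    - [0.03,0.15,0,0,0,0,0.6]

```text
time: 5.25
tool_pos: [476.1, -257.3, 146.8]
tcp_rot: [-180.0, 0.1, -0.0]
ft_force: [0.4, 0.3, -2.2]
finger_gap: 58.0
```

```bash
python3 -c "
from h import *
go(521,-453,147,0)"
```

```text
t 5.25 at [ 476.1 -257.3  146.8] [-1.8e+02  1.0e-01 -0.0e+00] J [-34.   2. 100.  -0.  78.  56.] gap 58.0 F [ 0.4  0.3 -2.2]
-> [521, -453, 147, 0] d [0.045, 0.1957, -0.0005] w [-0.001, 0.002, -0.0] rows>= 5
```

Call:
jog_arm:
  targets:
    - [0.009,0.04,0,0,0,0,0.6]
    - [0.018,0.08,0,0,0,0,0.6]
    - [0.027,0.12,0,0,0,0,0.6]
    - [0.036,0.16,0,0,0,0,0.6]
    - [0.046,0.195,0,0,0,0,0.6]

```text
time: 5.67
tool_pos: [521.8, -453.2, 146.3]
tcp_rot: [-180.0, 0.1, -0.1]
ft_force: [1.0, -0.3, -1.5]
finger_gap: 57.9
```

Call:
jog_arm:
  targets:
    - [0,0,0,0,0,0,0.6]
    - [0,0,0.03,0,0,0,0.6]
    - [0,0,0.06,0,0,0,0.6]
    - [0,0,0.08,0,0,0,0.6]
    - [0,0,0.09,0,0,0,0.6]

```text
time: 6.08
tool_pos: [520.1, -448.7, 52.0]
tcp_rot: [-179.7, 0.4, -0.0]
ft_force: [-0.2, 0.4, -2.8]
finger_gap: 58.3
```

```bash
python3 -c "
from h import *
s=snap('side');t=snap('top')
go(522,-452,18,0)
crop(s,320,40,460,200,4,'s7');crop(t,400,160,500,260,5,'t7')"
```

```text
t 6.18 at [ 520.7 -449.2   53.7] [-179.7    0.3   -0. ] J [-45.  29.  78.  -0.  73.  45.] gap 58.1 F [-1.1  0.3 -2.3]
-> [522, -452, 18, 0] d [0.0015, 0.003, 0.0357] w [-0.004, 0.005, -0.0] rows>= 1
```

View pics/s7.png

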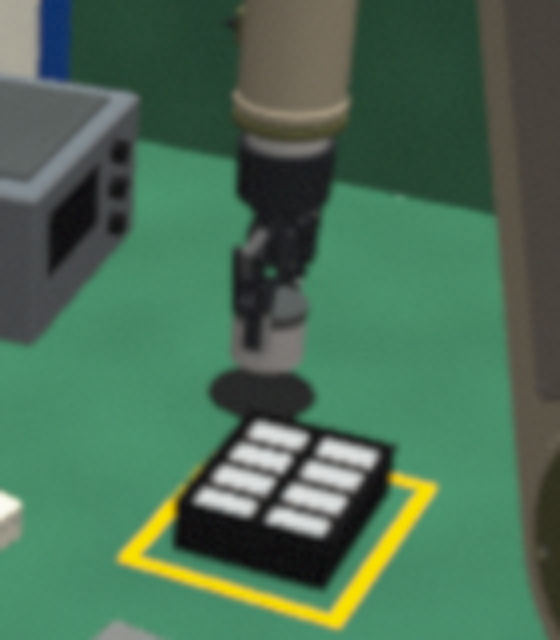

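View pics/t7.png

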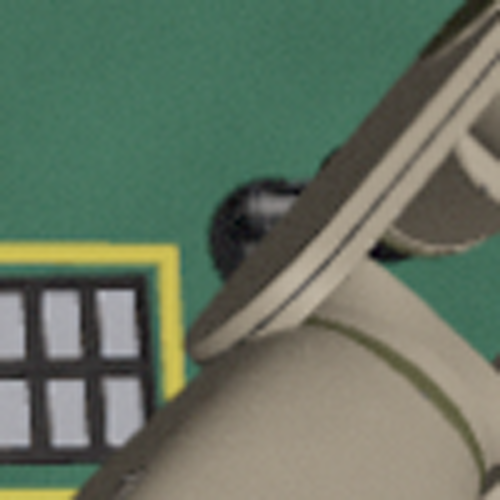

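The tin is held over the mat; the mat's left edge is visible below it in the side view. Lowering.

Call:
jog_arm:
  targets:
    - [0,-0.001,0.0,0,0,0,0.6]
    - [0,-0.001,0.015,0,0,0,0.6]
    - [0,-0.001,0.025,0,0,0,0.6]
    - [0,-0.001,0.032,0,0,0,0.6]
    - [0,-0.001,0.032,0,0,0,0.6]

```text
time: 6.6
tool_pos: [521.2, -448.9, 22.4]
tcp_rot: [-179.9, 0.2, -0.0]
ft_force: [-1.2, 0.2, -2.2]
finger_gap: 58.3
```

Call:
jog_arm:
  targets:
    - [0,0,0.0,0,0,0,0.6]
    - [0,0,0,0,0,0,0.6]
    - [0,0,0,0,0,0,0.6]

```text
time: 6.85
tool_pos: [522.8, -450.5, 25.7]
tcp_rot: [180.0, 0.0, -0.0]
ft_force: [0.2, 0.1, -2.1]
finger_gap: 58.5
```

```bash
python3 -c "
from h import *
go(522,-452,17,0)"
```

```text
t 6.85 at [ 522.8 -450.5   25.7] [180.   0.  -0.] J [-45.  31.  79.  -0.  70.  45.] gap 58.5 F [ 0.2  0.1 -2.1]
-> [522, -452, 17, 0] d [-0.0008, 0.0015, 0.0087] w [0.001, 0.0, -0.0] rows>= 1
```

Call:
jog_arm:
  targets:
    - [0,0.001,0.003,0,0,0,0.6]
    - [0,0.001,0.005,0,0,0,0.6]
    - [0,0.001,0.0075,0,0,0,0.6]
    - [0,0.001,0.0075,0,0,0,0.6]
    - [0,0.001,0.0075,0,0,0,0.6]

```text
time: 7.27
tool_pos: [522.2, -451.0, 17.1]
tcp_rot: [-180.0, 0.1, -0.0]
ft_force: [-0.2, 0.6, -3.5]
finger_gap: 58.8
```

```bash
python3 -c "
from h import *
go(522,-452,17,0)"
```

```text
t 7.27 at [ 522.2 -451.    17.1] [-1.8e+02  1.0e-01 -0.0e+00] J [-45.  31.  79.  -0.  70.  45.] gap 58.8 F [-0.2  0.6 -3.5]
-> [522, -452, 17, 0] d [-0.0002, 0.001, 0.0001] w [-0.0, 0.001, -0.0] rows>= 1
```

Call:
jog_arm:
  targets:
    - [0,0,0.001,0,0,0,0.6]
    - [0,0,0.001,0,0,0,0.6]
    - [0,0,0.001,0,0,0,0.6]
    - [0,0,0.0015,0,0,0,0.6]
    - [0,0,0.0015,0,0,0,0.6]

```text
time: 7.68
tool_pos: [522.6, -451.2, 16.7]
tcp_rot: [180.0, 0.0, -0.0]
ft_force: [0.3, 0.5, -1.7]
finger_gap: 59.2
```

Call:
jog_arm:
  targets:
    - [0,0,0.001,0,0,0,0.6]
    - [0,0,0.001,0,0,0,0.6]
    - [0,0,0.0015,0,0,0,0.6]
    - [0,0,0.0015,0,0,0,0.6]

```text
time: 8.02
tool_pos: [522.7, -451.3, 16.6]
tcp_rot: [180.0, 0.0, -0.0]
ft_force: [-6.9, 5.1, 14.6]
finger_gap: 58.6
```

```bash
python3 -c "
from h import *
s=snap('side');go(522,-452,17,0)
crop(s,320,40,460,200,4,'s8')"
```

```text
t 8.07 at [ 522.7 -451.3   16.6] [180.   0.  -0.] J [-45.  31.  79.  -0.  69.  45.] gap 58.6 F [-6.9  5.4 13.9]
-> [522, -452, 17, 0] d [-0.0007, 0.0007, -0.0004] w [0.0, 0.001, -0.0] rows>= 1
```

View pics/s8.png

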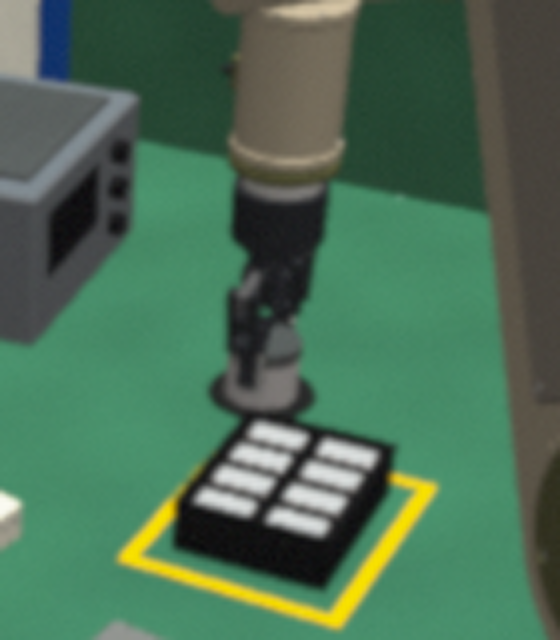

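The tin is standing on the mat and reads 14 N of contact. Releasing.

Call:
jog_arm:
  targets:
    - [0,0,-0.001,0,0,0,0.3]
    - [0,0,-0.001,0,0,0,0]
    - [0,0,-0.001,0,0,0,0]
    - [0,0,-0.001,0,0,0,0]
    - [0,0,-0.001,0,0,0,0]

```text
time: 8.48
tool_pos: [522.4, -451.0, 15.1]
tcp_rot: [-180.0, 0.1, -0.0]
ft_force: [-1.1, 0.6, -0.9]
finger_gap: 85.7
```

Call:
jog_arm:
  targets:
    - [0,0,-0.01,0,0,0,0]
    - [0,0,-0.03,0,0,0,0]
    - [0,0,-0.07,0,0,0,0]
    - [0,0,-0.11,0,0,0,0]
    - [0,0,-0.14,0,0,0,0]

```text
time: 8.9
tool_pos: [523.2, -451.7, 159.8]
tcp_rot: [179.9, -0.1, -0.0]
ft_force: [0.8, -0.3, 0.9]
finger_gap: 85.5
```

```bash
python3 -c "
from h import *
s=snap('side');t=snap('top');go(430,-110,150,0)
crop(s,300,60,440,260,3,'s9');crop(t,260,160,500,280,3,'t9')
qt=quad(t,(280,205,350,265),gray);print('pallet',*rectpose(atz(t,qt,25)))"
```

```text
t 9.0 at [ 525.8 -454.3  165.3] [179.4  -0.5  -0. ] J [-45.  23.  74.  -0.  82.  45.] gap 85.5 F [ 0.3 -1.7  0.8]
-> [430, -110, 150, 0] d [-0.096, -0.3444, 0.0112] w [0.01, -0.009, -0.0] rows>= 9
pallet [424.5  16.2] 168.7 129.9 82.3
```

View pics/s9.png

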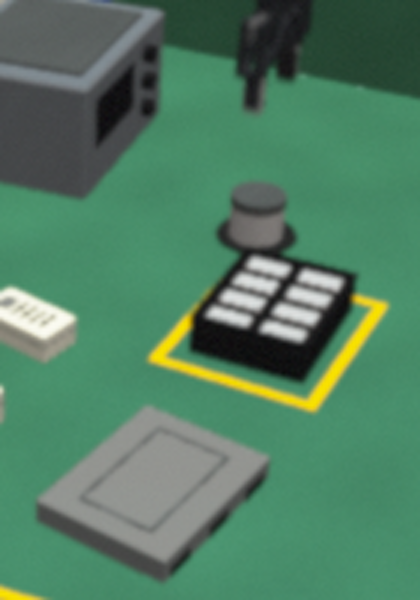

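View pics/t9.png

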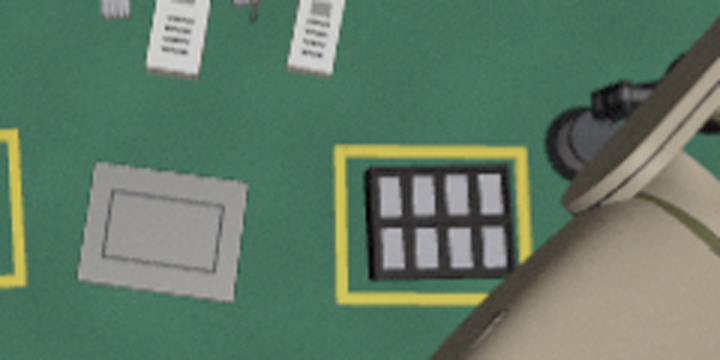

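The tin stands on the mat and the pallet is empty and hasn't moved. I'll push the pallet with both open fingertips flush on its −y edge, moving to the pre-push pose now.

```bash
cat >> h.py <<'E'
def wrt(px,py,pyaw,lx,ly):
    a=np.radians(pyaw);return px+lx*np.cos(a)-ly*np.sin(a),py+lx*np.sin(a)+ly*np.cos(a)
E
python3 -c "
from h import *
x,y=wrt(423.5,17,-7.6,0,-125);go(x,y,120,82.4)"
```

```text
t 9.0 at [ 525.8 -454.3  165.3] [179.4  -0.5  -0. ] J [-45.  23.  74.  -0.  82.  45.] gap 85.5 F [ 0.3 -1.7  0.8]
-> [np.float64(406.9679512178597), np.float64(-106.90194253144271), 120, 82.4] d [-0.1192, -0.3478, 0.0409] w [0.014, -0.0, -1.438] rows>= 12
```

Call:
jog_arm:
  targets:
    - [-0.115,-0.345,0.035,0,0,-1.438,0]
    - [-0.115,-0.345,0.035,0,0,-1.438,0]
    - [-0.115,-0.345,0.035,0,0,-1.438,0]
    - [-0.115,-0.345,0.035,0,0,-1.438,0]
    - [-0.115,-0.345,0.035,0,0,-1.438,0]

```text
time: 9.42
tool_pos: [456.0, -252.7, 135.2]
tcp_rot: [-180.0, 0.0, 36.1]
ft_force: [1.1, 0.7, 1.0]
finger_gap: 85.6
```

```bash
python3 -c "
from h import *
x,y=wrt(423.5,17,-7.6,0,-125);go(x,y,120,82.4)"
```

```text
t 9.42 at [ 456.  -252.7  135.2] [-180.     0.    36.1] J [-35.  -1. 104.  -0.  77.  19.] gap 85.6 F [1.1 0.7 1. ]
-> [np.float64(406.9679512178597), np.float64(-106.90194253144271), 120, 82.4] d [0.0464, -0.1467, 0.0153] w [-0.001, 0.0, -0.808] rows>= 7
```

Call:
jog_arm:
  targets:
    - [0.046,-0.146,0.015,0,0,-0.808,0]
    - [0.046,-0.146,0.015,0,0,-0.808,0]
    - [0.046,-0.146,0.015,0,0,-0.808,0]
    - [0.046,-0.146,0.015,0,0,-0.808,0]
    - [0.046,-0.146,0.015,0,0,-0.808,0]

```text
time: 9.83
tool_pos: [406.5, -104.5, 119.4]
tcp_rot: [-179.8, -0.1, 72.1]
ft_force: [-0.3, -0.3, -0.4]
finger_gap: 85.2
```

```bash
python3 -c "
from h import *
x,y=wrt(423.5,17,-7.6,0,-125);go(x,y,120,82.4)"
```

```text
t 9.83 at [ 406.5 -104.5  119.4] [-1.798e+02 -1.000e-01  7.210e+01] J [-21. -17. 120.   0.  77.  -4.] gap 85.2 F [-0.3 -0.3 -0.4]
-> [np.float64(406.9679512178597), np.float64(-106.90194253144271), 120, 82.4] d [-0.0022, 0.0012, -0.0006] w [-0.004, -0.002, -0.179] rows>= 2
```

Finish the turn and lower.

Call:
jog_arm:
  targets:
    - [-0.002,0,0,0,0,-0.18,0]
    - [-0.002,0,0,0,0,-0.18,0]
    - [-0.002,0,0.03,0,0,-0.18,0]
    - [-0.002,0,0.06,0,0,-0.18,0]
    - [-0.002,0,0.085,0,0,-0.18,0]

```text
time: 10.25
tool_pos: [408.3, -110.9, 34.8]
tcp_rot: [180.0, 0.0, 81.9]
ft_force: [1.0, 0.4, -1.2]
finger_gap: 85.4
```

Call:
jog_arm:
  targets:
    - [0,0,0,0,0,0,0]
    - [0,0,0,0,0,0,0]
    - [0,0,0,0,0,0,0]
    - [0,0,0,0,0,0,0]

```text
time: 10.58
tool_pos: [409.8, -111.6, 37.8]
tcp_rot: [179.9, 0.1, 81.9]
ft_force: [0.5, -0.2, 0.4]
finger_gap: 85.2
```

```bash
python3 -c "
from h import *
s=snap('side');t=snap('top')
x,y=wrt(423.5,17,-7.6,0,-125);go(x,y,-3,82.4)
crop(s,290,120,430,260,4,'s10');crop(t,260,170,400,280,5,'t10')"
```

```text
t 10.68 at [ 409.7 -111.5   37.5] [1.799e+02 1.000e-01 8.190e+01] J [-22.  -9. 123.  -0.  66. -14.] gap 85.3 F [-0.9 -0.4  0.1]
-> [np.float64(406.9679512178597), np.float64(-106.90194253144271), -3, 82.4] d [0.0042, -0.0034, 0.0405] w [0.002, 0.001, -0.008] rows>= 1
```

View pics/s10.png

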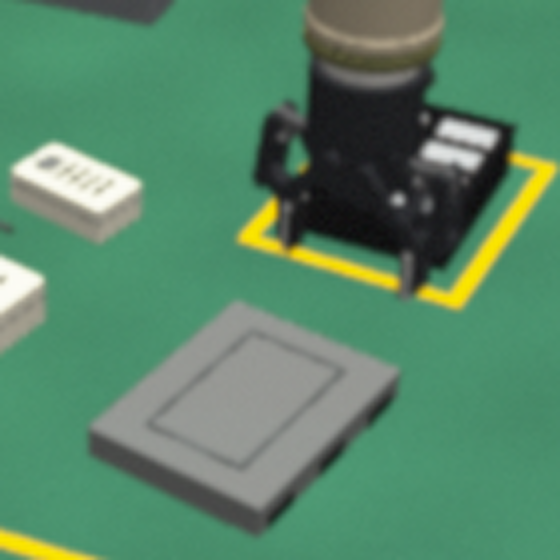

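View pics/t10.png

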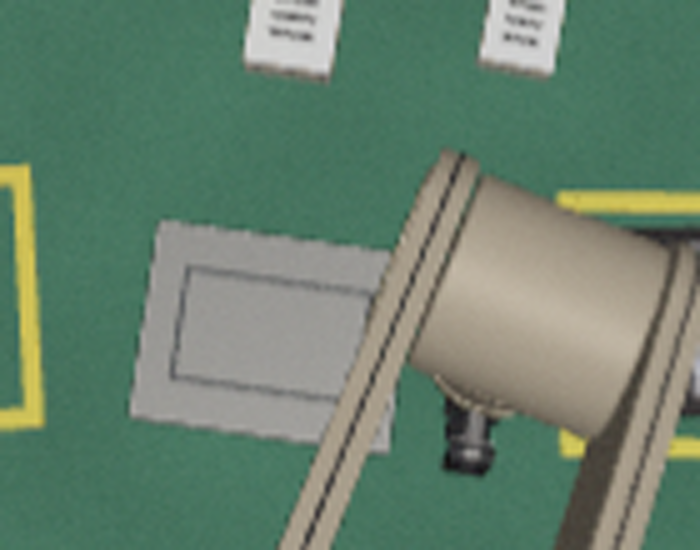

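Call:
jog_arm:
  targets:
    - [0.004,-0.003,0.02,0,0,-0.008,0]
    - [0.004,-0.003,0.039,0,0,-0.008,0]
    - [0.004,-0.003,0.039,0,0,-0.008,0]
    - [0.004,-0.003,0.039,0,0,-0.008,0]

```text
time: 11.02
tool_pos: [405.2, -106.3, -3.3]
tcp_rot: [-179.9, -0.0, 82.4]
ft_force: [-0.5, -0.3, -0.6]
finger_gap: 85.8
```

```bash
cat >> h.py <<'E'
def rows(wps,slack=(0,0,0)):
    """tool-axes rows for tool-down world waypoints (x,y,z,yaw) from the measured pose"""
    q=r.sense(); R0=Ro.from_euler("xyz",[180,0,q["tcp_rot"][2]],degrees=True)
    print("at",q["tool_pos"].round(1),q["tcp_rot"].round(1),"gap",round(q["finger_gap"],1),"F",np.array(q["ft_force"]).round(1),"t",round(q["time"],2))
    for (x,y,z,yaw) in wps:
        R1=Ro.from_euler("xyz",[180,0,yaw],degrees=True)
        d=R0.inv().apply(np.array([x,y,z])-q["tool_pos"])/1000; w=(R0.inv()*R1).as_rotvec()
        print([round(v,3) for v in d]+[0,0,round(w[2],3)],(round(x),round(y),z,round(yaw,1)))
P0=(423.5,17,-7.6);P1=(443.2,280,5.1)
def ppath(L,L1=128):
    """pallet pose after L mm of the planned path: straight L1 then arc"""
    px,py,a=P0; h=np.radians(90+a); L2=264-L1; dh=np.radians(P1[2]-a)
    l=min(L,L1); px+=l*np.cos(h);py+=l*np.sin(h)
    if L>L1:
        m=L-L1; n=50
        for i in range(n):
            hh=h+dh*(i+.5)/n*m/L2; px+=m/n*np.cos(hh);py+=m/n*np.sin(hh)
        a=a+np.degrees(dh*m/L2)
    return px,py,a
def ptool(L,off=96,z=-1):
    px,py,a=ppath(L);x,y=wrt(px,py,a,0,-off);return (x,y,z,90+a)
E
python3 -c "
from h import *
for L1 in (100,115,128,140): print(L1,[round(v,1) for v in ppath(264,L1)])
rows([ptool(L) for L in (-10,0,20,40,60,80)])"
```

```text
100 [np.float64(440.3), np.float64(279.7), np.float64(5.1)]
115 [np.float64(442.0), np.float64(279.6), np.float64(5.1)]
128 [np.float64(443.4), np.float64(279.6), np.float64(5.1)]
140 [np.float64(444.7), np.float64(279.5), np.float64(5.1)]
at [ 405.2 -106.3   -3.3] [-179.9   -0.    82.4] gap 85.8 F [-0.5 -0.3 -0.6] t 11.02
[np.float64(0.019), np.float64(0.002), np.float64(-0.002), 0, 0, np.float64(-0.0)] (409, -88, -1, 82.4)
[np.float64(0.029), np.float64(0.002), np.float64(-0.002), 0, 0, np.float64(-0.0)] (411, -78, -1, 82.4)
[np.float64(0.049), np.float64(0.002), np.float64(-0.002), 0, 0, np.float64(-0.0)] (413, -58, -1, 82.4)
[np.float64(0.069), np.float64(0.002), np.float64(-0.002), 0, 0, np.float64(-0.0)] (416, -39, -1, 82.4)
[np.float64(0.089), np.float64(0.002), np.float64(-0.002), 0, 0, np.float64(-0.0)] (419, -19, -1, 82.4)
[np.float64(0.109), np.float64(0.002), np.float64(-0.002), 0, 0, np.float64(-0.0)] (421, 1, -1, 82.4)
```

Call:
jog_arm:
  targets:
    - [0.008,0.002,0,0,0,0,0]
    - [0.014,0.002,0,0,0,0,0]
    - [0.021,0.002,0,0,0,0,0]
    - [0.028,0.002,0,0,0,0,0]
    - [0.035,0.002,0,0,0,0,0]

```text
time: 11.43
tool_pos: [413.3, -72.1, -2.5]
tcp_rot: [179.9, 0.1, 82.4]
ft_force: [-1.5, -6.5, 2.9]
finger_gap: 85.3
```

Call:
jog_arm:
  targets:
    - [0.008,0,0,0,0,0,0]
    - [0.016,0,0,0,0,0,0]
    - [0.024,0,0,0,0,0,0]
    - [0.032,0,0,0,0,0,0]
    - [0.04,0,0,0,0,0,0]

```text
time: 11.85
tool_pos: [418.6, -32.5, -2.5]
tcp_rot: [180.0, 0.1, 82.4]
ft_force: [-0.8, -6.6, 3.4]
finger_gap: 85.1
```

```bash
cat >> h.py <<'E'
def pal(t,roi):
    q=quad(t,roi,gray); return q,rectpose(atz(t,q,25))
E
python3 -c "
from h import *
s=snap('side');t=snap('top')
crop(s,270,120,410,280,4,'s11');crop(t,220,170,360,280,5,'t11')
rows([ptool(L) for L in (60,80,100,120)])"
```

```text
at [418.1 -31.4  -2.9] [-180.     0.    82.5] gap 85.0 F [-0.5 -0.5 -0.2] t 11.95
[np.float64(0.013), np.float64(-0.001), np.float64(-0.002), 0, 0, np.float64(0.001)] (419, -19, -1, 82.4)
[np.float64(0.033), np.float64(-0.001), np.float64(-0.002), 0, 0, np.float64(0.001)] (421, 1, -1, 82.4)
[np.float64(0.053), np.float64(-0.001), np.float64(-0.002), 0, 0, np.float64(0.001)] (424, 21, -1, 82.4)
[np.float64(0.073), np.float64(-0.001), np.float64(-0.002), 0, 0, np.float64(0.001)] (427, 41, -1, 82.4)
```

View pics/s11.png

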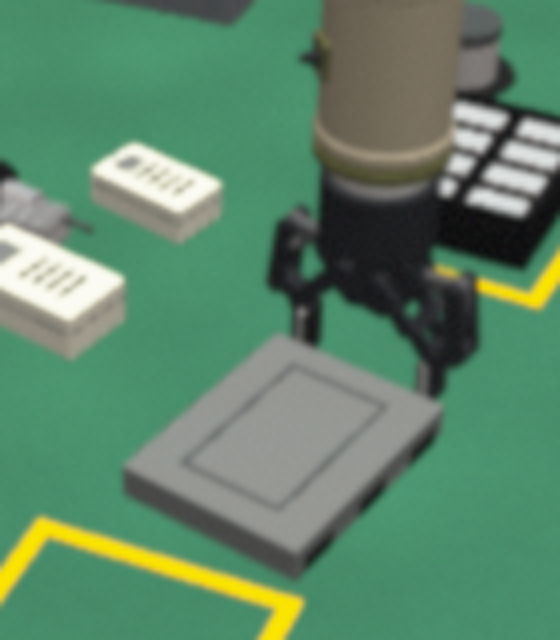

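View pics/t11.png

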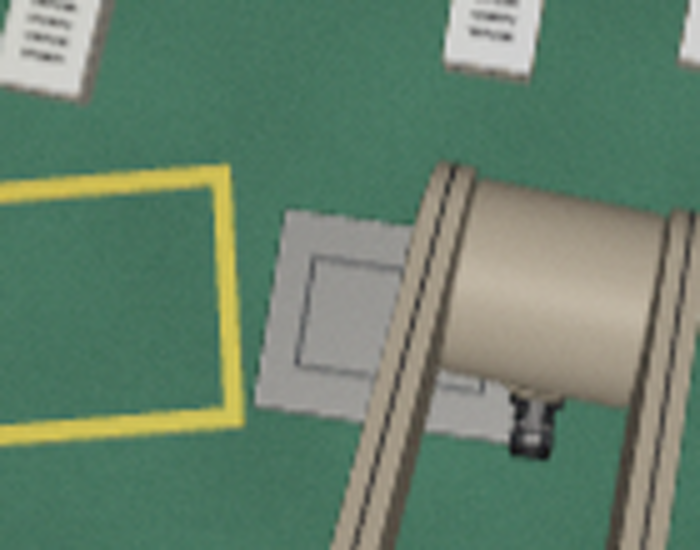

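```bash
cat >> h.py <<'E'
def from_left(t,pts):
    """pallet pose from the top-view pixels of its two +y corners (+x one first)"""
    P=atz(t,pts,25)[:,:2]; d=P[0]-P[1]; a=np.degrees(np.arctan2(d[1],d[0])); c=P.mean(0)
    return (*[round(v,1) for v in wrt(c[0],c[1],a,0,-85)],a.round(1),np.linalg.norm(d).round(1))
E
python3 -c "
from h import *
s=snap('side');t=snap('top')
print(from_left(t,[(277.2,211.6),(271,250.8)]))
f=lambda x,y:(270+(x+.5)/4-.5,120+(y+.5)/4-.5)
print(rectpose(atz(s,[f(123,468),f(282,333),f(442,406),f(298,557)],25)))"
```

```text
(np.float64(431.2), np.float64(61.6), np.float64(-7.3), np.float64(128.8))
(array([427.4,  64.2]), np.float64(170.9), np.float64(127.4), np.float64(82.9))
```

Call:
jog_arm:
  targets:
    - [0.008,-0.001,0,0,0,0,0]
    - [0.016,-0.001,0,0,0,0,0]
    - [0.024,-0.001,0,0,0,0,0]
    - [0.032,-0.001,0,0,0,0,0]
    - [0.04,-0.001,0,0,0,0,0]

```text
time: 12.47
tool_pos: [422.0, 7.7, -3.3]
tcp_rot: [-180.0, 0.0, 82.4]
ft_force: [-1.7, -6.0, 1.9]
finger_gap: 85.6
```

Call:
jog_arm:
  targets:
    - [0.008,0,0,0,0,0,0]
    - [0.016,0,0,0,0,0,0]
    - [0.024,0,0,0,0,0,0]
    - [0.032,0,0,0,0,0,0]
    - [0.04,0,0,0,0,0,0]

```text
time: 12.88
tool_pos: [427.3, 47.4, -3.3]
tcp_rot: [-179.9, 0.0, 82.4]
ft_force: [-0.3, -5.7, 2.4]
finger_gap: 85.6
```

```bash
python3 -c "
from h import *
s=snap('side');t=snap('top')
crop(s,240,140,380,300,4,'s12');crop(t,190,170,330,280,5,'t12')
rows([ptool(L) for L in (128,136,144,152,160,168)])"
```

```text
at [427.2  48.3  -3.5] [-179.9   -0.    82.4] gap 86.1 F [-0.2  0.2  0.5] t 12.98
[np.float64(0.0), np.float64(0.0), np.float64(-0.002), 0, 0, np.float64(0.0)] (428, 49, -1, 82.4)
[np.float64(0.009), np.float64(0.002), np.float64(-0.002), 0, 0, np.float64(-0.013)] (430, 56, -1, np.float64(83.1))
[np.float64(0.017), np.float64(0.003), np.float64(-0.002), 0, 0, np.float64(-0.026)] (432, 64, -1, np.float64(83.9))
[np.float64(0.025), np.float64(0.004), np.float64(-0.002), 0, 0, np.float64(-0.039)] (434, 72, -1, np.float64(84.6))
[np.float64(0.033), np.float64(0.005), np.float64(-0.002), 0, 0, np.float64(-0.052)] (436, 80, -1, np.float64(85.4))
[np.float64(0.041), np.float64(0.005), np.float64(-0.002), 0, 0, np.float64(-0.065)] (438, 88, -1, np.float64(86.1))
```

View pics/s12.png

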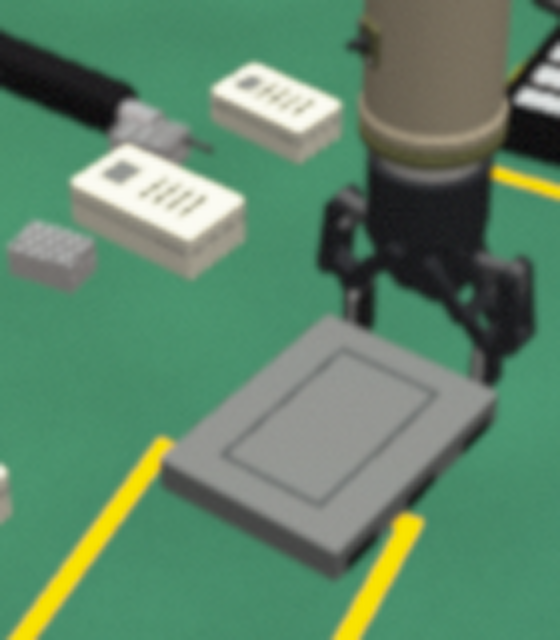

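View pics/t12.png

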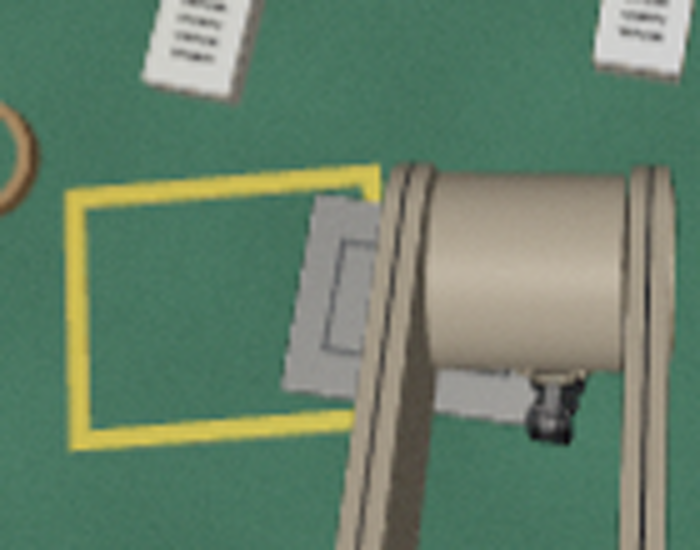

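```bash
python3 -c "
from h import *
s=snap('side');t=snap('top')
f=lambda x,y:(190+(x+.5)/5-.5,170+(y+.5)/5-.5)
print(from_left(t,[f(316,195),f(281,389)]))
f=lambda x,y:(240+(x+.5)/4-.5,140+(y+.5)/4-.5)
print(rectpose(atz(s,[f(162,465),f(332,316),f(497,397),f(336,557)],25)), ppath(128))"
```

```text
(np.float64(440.2), np.float64(143.3), np.float64(-7.8), np.float64(128.3))
(array([436.1, 145.7]), np.float64(169.6), np.float64(125.7), np.float64(82.7)) (np.float64(440.4288179529117), np.float64(143.87558915219734), -7.6)
```

Call:
jog_arm:
  targets:
    - [0.008,0.001,0,0,0,-0.013,0]
    - [0.016,0.002,0,0,0,-0.026,0]
    - [0.024,0.003,0,0,0,-0.039,0]
    - [0.032,0.004,0,0,0,-0.052,0]
    - [0.04,0.005,0,0,0,-0.065,0]

```text
time: 13.5
tool_pos: [437.5, 86.8, -3.7]
tcp_rot: [-179.9, 0.0, 86.2]
ft_force: [-1.3, -2.7, -2.6]
finger_gap: 85.2
```

Call:
jog_arm:
  targets:
    - [0.008,0.001,0,0,0,-0.013,0]
    - [0.016,0.002,0,0,0,-0.026,0]
    - [0.024,0.003,0,0,0,-0.039,0]
    - [0.032,0.004,0,0,0,-0.052,0]
    - [0.04,0.005,0,0,0,-0.065,0]

```text
time: 13.92
tool_pos: [445.3, 126.4, -3.5]
tcp_rot: [-179.9, 0.0, 89.9]
ft_force: [-1.0, -3.4, -2.1]
finger_gap: 85.6
```

```bash
python3 -c "
from h import *
s=snap('side');t=snap('top')
crop(s,200,170,340,330,4,'s13');crop(t,190,170,330,280,5,'t13')
rows([ptool(L) for L in (208,216,224,232,240,248,256,264)])"
```

```text
at [445.8 127.   -3.1] [-180.    -0.    89.9] gap 85.6 F [0.3 0.3 0.1] t 14.02
[np.float64(0.001), np.float64(-0.0), np.float64(-0.002), 0, 0, np.float64(0.001)] (446, 128, -1, np.float64(89.9))
[np.float64(0.009), np.float64(0.001), np.float64(-0.002), 0, 0, np.float64(-0.012)] (447, 136, -1, np.float64(90.6))
[np.float64(0.017), np.float64(0.002), np.float64(-0.002), 0, 0, np.float64(-0.025)] (448, 144, -1, np.float64(91.4))
[np.float64(0.025), np.float64(0.003), np.float64(-0.002), 0, 0, np.float64(-0.038)] (449, 152, -1, np.float64(92.1))
[np.float64(0.033), np.float64(0.004), np.float64(-0.002), 0, 0, np.float64(-0.051)] (450, 160, -1, np.float64(92.9))
[np.float64(0.041), np.float64(0.005), np.float64(-0.002), 0, 0, np.float64(-0.064)] (451, 168, -1, np.float64(93.6))
[np.float64(0.049), np.float64(0.006), np.float64(-0.002), 0, 0, np.float64(-0.077)] (451, 176, -1, np.float64(94.4))
[np.float64(0.057), np.float64(0.006), np.float64(-0.002), 0, 0, np.float64(-0.09)] (452, 184, -1, np.float64(95.1))
```

View pics/s13.png

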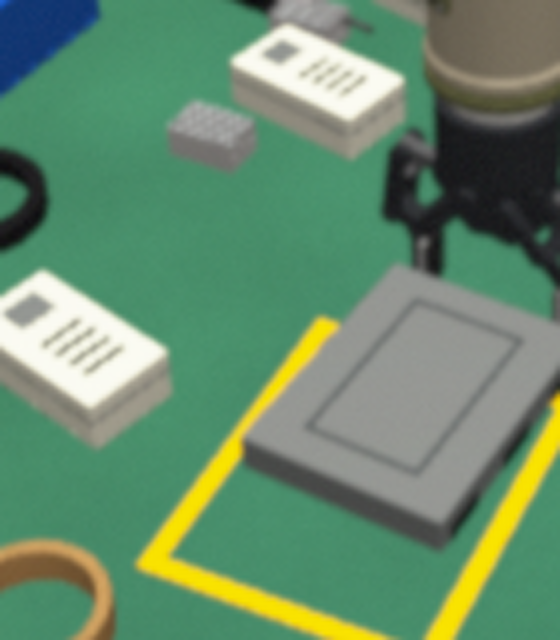

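View pics/t13.png

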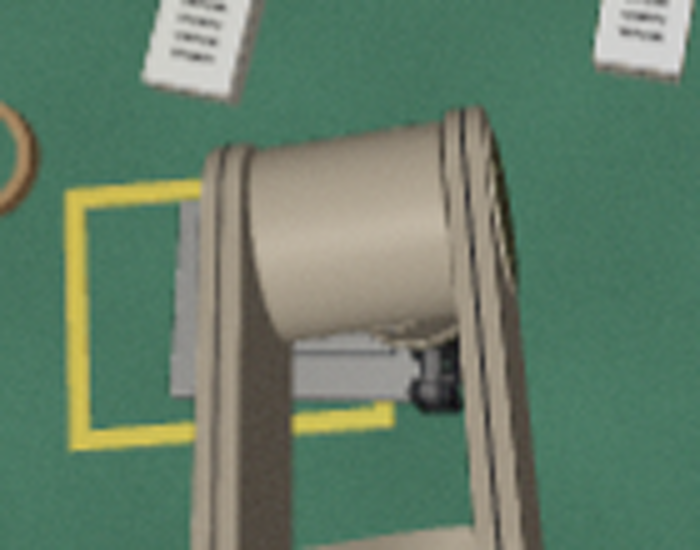

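```bash
python3 -c "
from h import *
s=snap('side');t=snap('top')
f=lambda x,y:(190+(x+.5)/5-.5,170+(y+.5)/5-.5)
print(from_left(t,[f(181.5,199),f(170.5,395)]))
f=lambda x,y:(200+(x+.5)/4-.5,170+(y+.5)/4-.5)
print(rectpose(atz(s,[f(244,440),f(399,264),f(575,330),f(440,526)],25)), ppath(207))"
```

```text
(np.float64(447.7), np.float64(223.1), np.float64(-0.0), np.float64(128.4))
(array([444.4, 223.3]), np.float64(170.3), np.float64(123.2), np.float64(90.9)) (np.float64(445.8139836302976), np.float64(222.63716689921077), np.float64(-0.2227941176470578))
```

Call:
jog_arm:
  targets:
    - [0.008,0.001,0,0,0,-0.013,0]
    - [0.016,0.002,0,0,0,-0.026,0]
    - [0.024,0.003,0,0,0,-0.039,0]
    - [0.032,0.004,0,0,0,-0.052,0]
    - [0.04,0.005,0,0,0,-0.065,0]

```text
time: 14.53
tool_pos: [450.5, 166.1, -3.4]
tcp_rot: [-180.0, 0.0, 93.6]
ft_force: [0.4, -5.1, 0.9]
finger_gap: 85.2
```

Call:
jog_arm:
  targets:
    - [0.006,0.001,0,0,0,-0.012,0]
    - [0.011,0.001,0,0,0,-0.022,0]
    - [0.014,0.001,0,0,0,-0.026,0]
    - [0.014,0.001,0,0,0,-0.026,0]

```text
time: 14.87
tool_pos: [450.4, 180.5, -3.4]
tcp_rot: [-180.0, -0.0, 95.1]
ft_force: [0.8, -0.1, -0.5]
finger_gap: 85.2
```

```bash
python3 -c "
from h import *
s=snap('side');t=snap('top')
crop(s,200,200,370,350,4,'s14');crop(t,190,170,330,280,5,'t14')
rows([ptool(L) for L in (256,264)])"
```

```text
at [450.2 180.   -3.5] [-179.9   -0.    95.1] gap 85.6 F [-0.6 -0.2  0.3] t 14.97
[np.float64(-0.004), np.float64(0.001), np.float64(-0.003), 0, 0, np.float64(0.012)] (451, 176, -1, np.float64(94.4))
[np.float64(0.004), np.float64(0.002), np.float64(-0.003), 0, 0, np.float64(-0.001)] (452, 184, -1, np.float64(95.1))
```

View pics/s14.png

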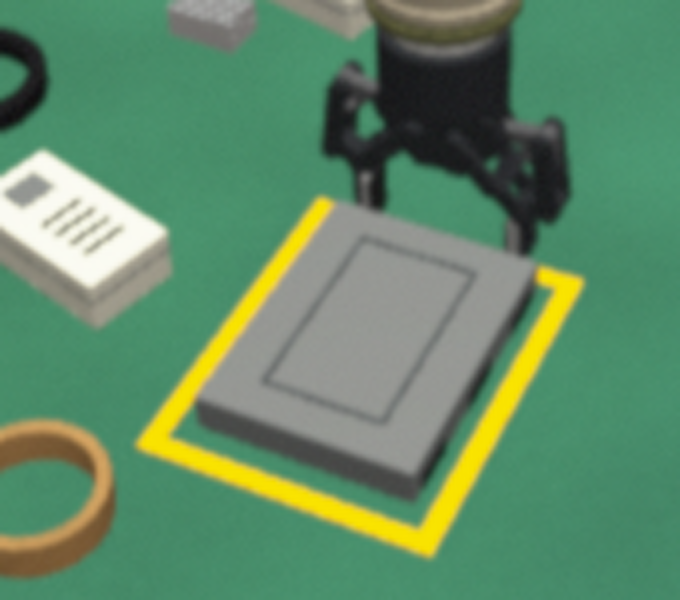

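View pics/t14.png

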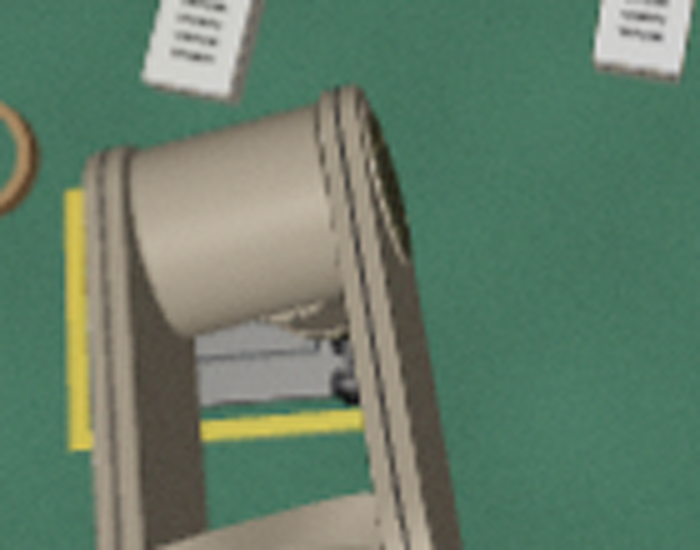

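```bash
python3 -c "
from h import *
s=snap('side');t=snap('top')
f=lambda x,y:(200+(x+.5)/4-.5,200+(y+.5)/4-.5)
q=np.array([f(198,402),f(328,200),f(538,262),f(413,474)])
print(rectpose(atz(s,q,25)))
Q=[[*wrt(*p,a,b),25] for p in [(442,277,5.1)] for a,b in ((65,85),(65,-85),(-65,-85),(-65,85))]
crop(s,200,200,370,350,4,'s14d',[q,proj(s,Q)])"
```

```text
(array([441.3, 278.6]), np.float64(168.5), np.float64(129.0), np.float64(96.6))
```

View pics/s14d.png

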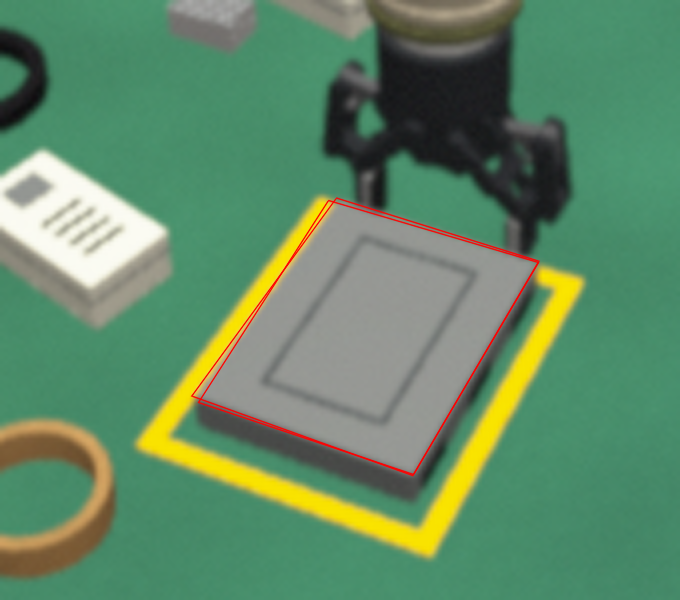

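Call:
jog_arm:
  targets:
    - [-0.03,0,0,0,0,0,0]
    - [-0.06,0,-0.03,0,0,0,0]
    - [-0.1,0,-0.07,0,0,0,0]
    - [-0.14,0,-0.11,0,0,0,0]
    - [-0.18,0,-0.15,0,0,0,0]

```text
time: 15.48
tool_pos: [463.0, 31.0, 115.6]
tcp_rot: [-179.9, -0.0, 95.0]
ft_force: [1.2, 0.3, -0.6]
finger_gap: 85.8
```

Call:
jog_arm:
  targets:
    - [-0.04,0,0,0,0,0,0]
    - [-0.08,0,0,0,0,0,0]
    - [-0.1,0,0,0,0,0,0]

```text
time: 15.73
tool_pos: [473.1, -71.2, 115.7]
tcp_rot: [179.9, 0.1, 94.9]
ft_force: [0.2, 0.1, -0.2]
finger_gap: 85.2
```

```bash
cat > pm.py <<'E'
from h import *
def bayin(t):
    k=8;roi=(196,195,276,266)
    qo=quad(t,roi,yel)
    return rectpose(atz(t,qo,0))
E
python3 -c "
from h import *
s=snap('side');t=snap('top')
q,p=pal(t,(205,203,268,260));print('pallet',p)
qo=quad(t,(196,195,276,266),yel);print('bay',rectpose(atz(t,qo,0)))
qs=np.array([]);crop(t,190,170,330,280,5,'t15',[q,qo]);crop(s,200,200,370,350,4,'s15')
rows([])"
```

```text
pallet (array([442.7, 274.8]), np.float64(171.9), np.float64(130.3), np.float64(95.1))
bay (array([443.8, 280.9]), np.float64(214.4), np.float64(174.3), np.float64(95.0))
at [472.6 -70.6 114.8] [-180.     0.    94.8] gap 85.3 F [-0.8 -0.1 -0.6] t 15.83
```

View pics/t15.png

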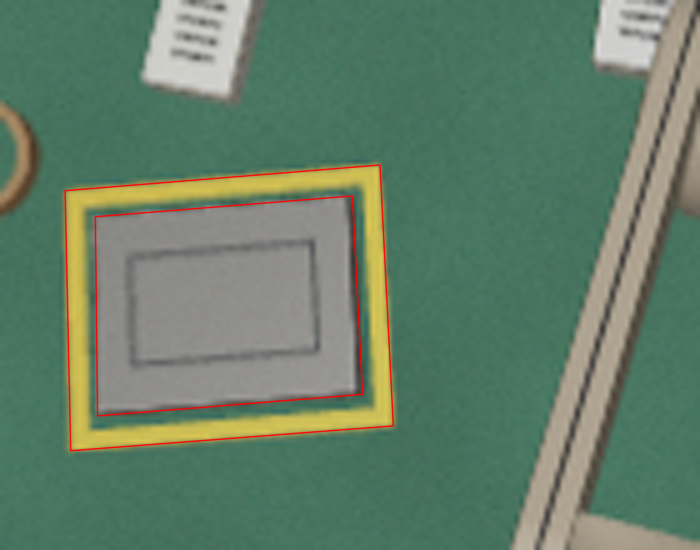

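View pics/s15.png

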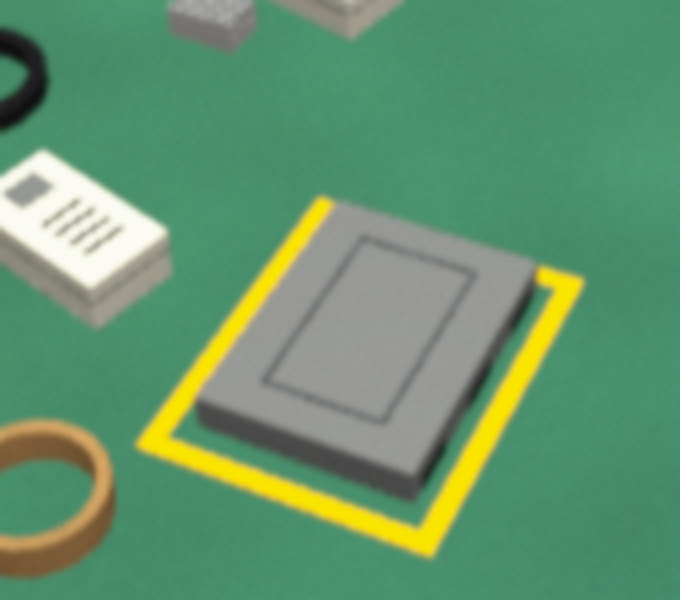

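```bash
python3 -c "
from h import *
a=np.radians(95.1);u=np.array([np.cos(a),np.sin(a)]);c=np.array([450.3,180.2])
rows([(*(c-u*k),z,95.1) for k,z in ((120,115),(40,40),(25,-2),(-4.5,-2))])"
```

```text
at [472.6 -70.6 114.8] [-180.     0.    94.8] gap 85.3 F [-0.8 -0.1 -0.6] t 15.83
[np.float64(0.132), np.float64(-0.001), np.float64(-0.0), 0, 0, np.float64(-0.006)] (461, 61, 115, 95.1)
[np.float64(0.212), np.float64(-0.001), np.float64(0.075), 0, 0, np.float64(-0.006)] (454, 140, 40, 95.1)
[np.float64(0.227), np.float64(-0.001), np.float64(0.117), 0, 0, np.float64(-0.006)] (453, 155, -2, 95.1)
[np.float64(0.256), np.float64(-0.001), np.float64(0.117), 0, 0, np.float64(-0.006)] (450, 185, -2, 95.1)
```

Call:
jog_arm:
  targets:
    - [0.04,0,0,0,0,-0.006,0]
    - [0.08,0,0.02,0,0,-0.006,0]
    - [0.115,0,0.04,0,0,-0.006,0]
    - [0.145,0,0.065,0,0,-0.006,0]
    - [0.175,0,0.09,0,0,-0.006,0]

```text
time: 16.25
tool_pos: [456.4, 109.5, 23.9]
tcp_rot: [180.0, -0.1, 95.4]
ft_force: [1.2, 0.3, -0.1]
finger_gap: 85.5
```

Call:
jog_arm:
  targets:
    - [0.02,0,0.015,0,0,0,0]
    - [0.03,0,0.026,0,0,0,0]
    - [0.04,0,0.026,0,0,0,0]
    - [0.05,0,0.026,0,0,0,0]
    - [0.05,0,0.026,0,0,0,0]

```text
time: 16.67
tool_pos: [452.5, 158.5, -0.8]
tcp_rot: [-180.0, -0.0, 95.4]
ft_force: [-0.0, 0.3, -0.4]
finger_gap: 85.2
```

```bash
python3 -c "
from h import *
rows([(449.9,184.7,-2,95.1)])"
```

```text
at [452.5 158.5  -0.8] [-180.    -0.    95.4] gap 85.2 F [-0.   0.3 -0.4] t 16.67
[np.float64(0.026), np.float64(-0.0), np.float64(0.001), 0, 0, np.float64(0.006)] (450, 185, -2, 95.1)
```

Call:
jog_arm:
  targets:
    - [0.008,0,0.001,0,0,0.006,0]
    - [0.015,0,0.001,0,0,0.006,0]
    - [0.02,0,0.001,0,0,0.006,0]
    - [0.024,0,0.001,0,0,0.006,0]
    - [0.026,0,0.001,0,0,0.006,0]

```text
time: 17.08
tool_pos: [450.3, 182.4, -2.1]
tcp_rot: [-180.0, 0.1, 95.1]
ft_force: [-0.2, -8.5, 4.4]
finger_gap: 85.5
```

Call:
jog_arm:
  targets:
    - [0,0,0,0,0,0,0]
    - [0,0,0,0,0,0,0]
    - [-0.02,0,0,0,0,0,0]
    - [-0.05,0,-0.02,0,0,0,0]
    - [-0.08,0,-0.05,0,0,0,0]

```text
time: 17.5
tool_pos: [453.5, 102.8, 44.2]
tcp_rot: [-179.6, -0.0, 95.1]
ft_force: [0.9, -0.1, -0.1]
finger_gap: 85.5
```

Call:
jog_arm:
  targets:
    - [-0.025,0,-0.03,0,0,0,0]
    - [-0.05,0,-0.06,0,0,0,0]
    - [-0.08,0,-0.09,0,0,0,0]
    - [-0.11,0,-0.11,0,0,0,0]
    - [-0.15,0,-0.11,0,0,0,0]

```text
time: 17.92
tool_pos: [473.0, -46.9, 162.6]
tcp_rot: [179.6, 0.1, 95.1]
ft_force: [1.1, -0.9, 0.7]
finger_gap: 85.8
```

```bash
python3 -c "
from h import *
s=snap('side');t=snap('top')
q,p=pal(t,(205,203,268,260));print('pallet',p)
qo=quad(t,(196,195,276,266),yel);print('bay',rectpose(atz(t,qo,0)))
Q=[[*wrt(443.3,280.6,5.1,a,b),25] for a,b in ((65,85),(65,-85),(-65,-85),(-65,85))]
O=[[*wrt(443.3,280.6,5.1,a,b),25] for a,b in ((34,59),(34,-59),(-34,-59),(-34,59))]
crop(t,190,185,290,275,8,'t16',[proj(t,Q),proj(t,O)]);crop(s,200,200,370,350,4,'s16')
rows([])"
```

```text
pallet (array([441.8, 271.5]), np.float64(204.2), np.float64(172.6), np.float64(95.1))
bay (array([443.8, 280.8]), np.float64(214.4), np.float64(174.3), np.float64(95.0))
at [471.3 -50.9 158.7] [1.799e+02 1.000e-01 9.470e+01] gap 85.4 F [0.7 1.2 0.3] t 18.02
```

View pics/t16.png

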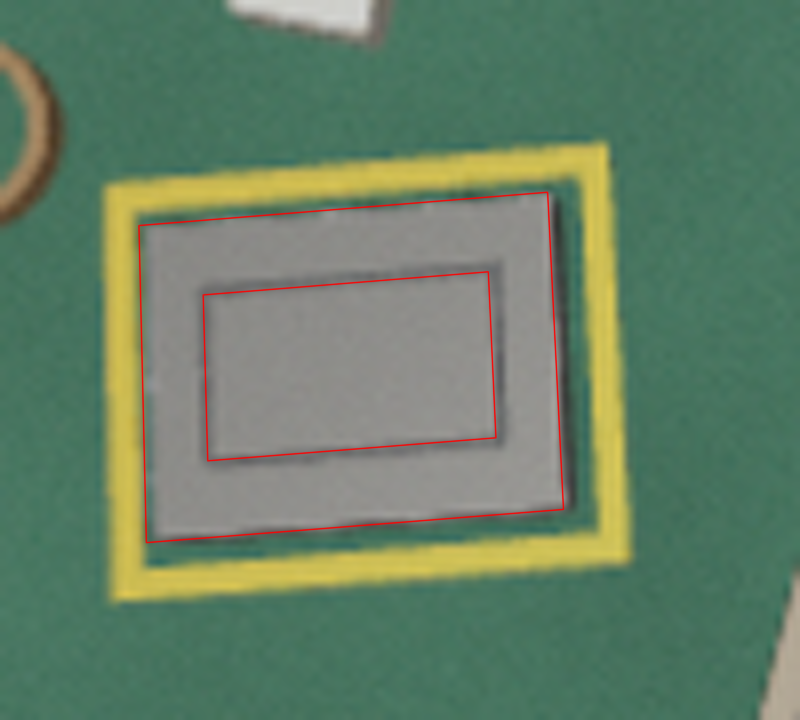

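View pics/s16.png

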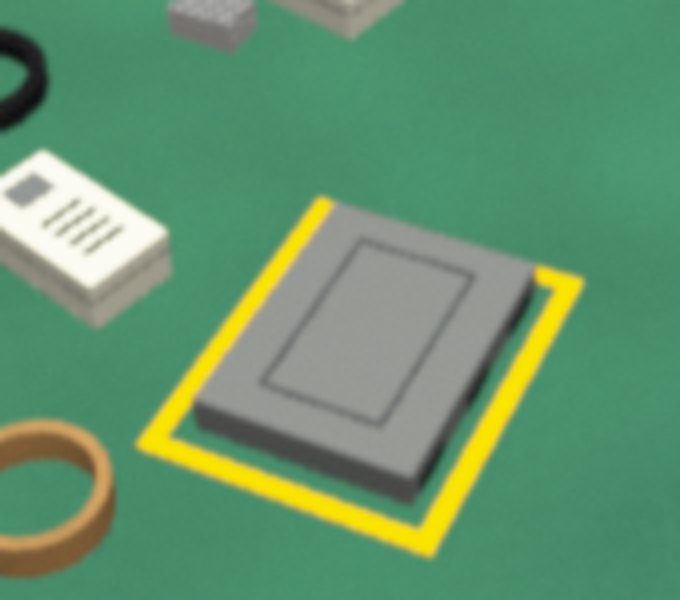

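```bash
python3 -c "
from h import *
s=snap('side');t=snap('top')
f=lambda x,y:(200+(x+.5)/4-.5,200+(y+.5)/4-.5)
print('side outline',rectpose(atz(s,[f(262,383),f(362,239),f(474,274),f(381,424)],25)))
g=lambda x,y:(190+(x+.5)/8-.5,185+(y+.5)/8-.5)
print('top outline',rectpose(atz(t,[g(204,292),g(497,267),g(503,440),g(208,461)],25)))
ql=lambda im:gray(im)&(im.min(2)>115)
q=quad(t,(205,205,266,258),ql);print('pal top bright',rectpose(atz(t,q,25)))
rois={'A':((214,148,250,196),(185,230,250,290)),'B':((304,145,334,190),(250,170,305,212)),'C':((352,150,380,190),(287,150,330,184))}
for n,(a,b) in rois.items():
    h=36 if n!='C' else 30
    try: print(n,rectpose(atz(t,quad(t,a,white),h)))
    except Exception as e: print(n,e)
    print(n,rectpose(atz(s,quad(s,b,white),h)))
crop(t,190,130,390,270,4,'t17');crop(s,180,110,430,340,3,'s17')
"
```

```text
side outline (array([441.6, 277.8]), np.float64(121.3), np.float64(70.7), np.float64(95.2))
top outline (array([443.7, 278.7]), np.float64(121.0), np.float64(70.1), np.float64(95.0))
pal top bright (array([443.2, 278.9]), np.float64(167.0), np.float64(127.1), np.float64(95.0))
A (array([638.5, 297.3]), np.float64(103.0), np.float64(53.7), np.float64(169.3))
A (array([636.3, 298.8]), np.float64(109.7), np.float64(59.2), np.float64(169.3))
B (array([688. ,  -5.3]), np.float64(55.3), np.float64(36.9), np.float64(78.3))
B (array([652.4,   1.8]), np.float64(109.9), np.float64(59.8), np.float64(171.2))
C (array([ 663.3, -155.6]), np.float64(49.6), np.float64(44.9), np.float64(170.1))
C (array([ 644.6, -150.4]), np.float64(88.4), np.float64(49.9), np.float64(168.8))
```

Outlines in both views put the pallet at about (442.6, 278.5), yaw 5.1°, within roughly 2 mm of the bay centre. Next is case A.

```bash
python3 -c "
from h import *
rows([(637.4,298,110,169.3)])"
```

```text
at [469.8 -46.8 156.6] [-179.9   -0.    94.9] gap 85.9 F [-0.3  0.3 -0.5] t 18.12
[np.float64(0.329), np.float64(0.196), np.float64(0.047), 0, 0, np.float64(-1.299)] (637, 298, 110, 169.3)
```

View pics/t17.png

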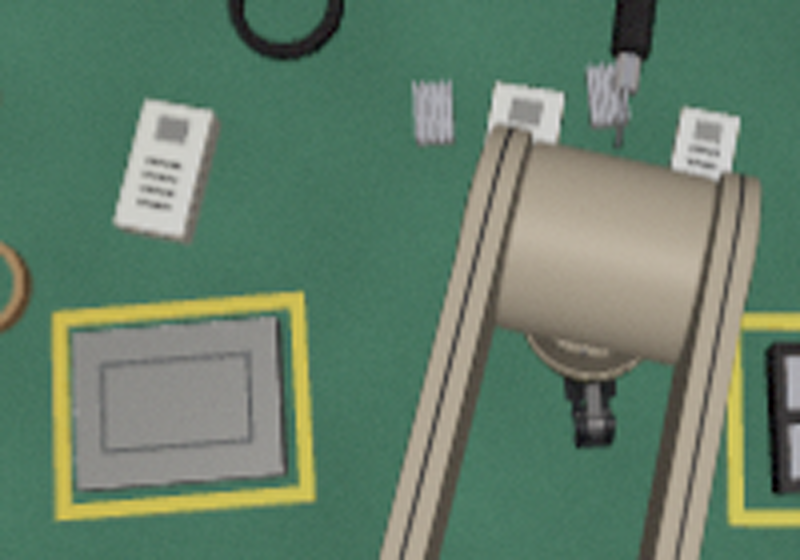

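Call:
jog_arm:
  targets:
    - [0.329,0.196,0.047,0,0,-1.3,0]
    - [0.329,0.196,0.047,0,0,-1.3,0]
    - [0.329,0.196,0.047,0,0,-1.3,0]
    - [0.329,0.196,0.047,0,0,-1.3,0]
    - [0.329,0.196,0.047,0,0,-1.3,0]

```text
time: 18.53
tool_pos: [559.1, 143.9, 130.1]
tcp_rot: [-179.9, -0.1, 131.3]
ft_force: [0.8, -1.2, 1.3]
finger_gap: 85.6
```

```bash
python3 -c "
from h import *
rows([(637.4,298,110,169.3)])"
```

```text
at [559.1 143.9 130.1] [-1.799e+02 -1.000e-01  1.313e+02] gap 85.6 F [ 0.8 -1.2  1.3] t 18.53
[np.float64(0.064), np.float64(0.16), np.float64(0.02), 0, 0, np.float64(-0.663)] (637, 298, 110, 169.3)
```

Call:
jog_arm:
  targets:
    - [0.064,0.16,0.02,0,0,-0.663,0]
    - [0.064,0.16,0.02,0,0,-0.663,0]
    - [0.064,0.16,0.02,0,0,-0.663,0]
    - [0.064,0.16,0.02,0,0,-0.663,0]
    - [0.064,0.16,0.02,0,0,-0.663,0]

```text
time: 18.95
tool_pos: [637.2, 300.7, 106.7]
tcp_rot: [-180.0, -0.3, 167.3]
ft_force: [0.5, -0.1, -0.6]
finger_gap: 85.2
```

Call:
jog_arm:
  targets:
    - [0,0,0,0,0,-0.03,0]
    - [0,0,0,0,0,-0.03,0]
    - [0,0,0,0,0,-0.03,0]
    - [0,0,0,0,0,-0.03,0]

```text
time: 19.28
tool_pos: [638.1, 293.8, 110.9]
tcp_rot: [-180.0, -0.1, 168.3]
ft_force: [-0.7, -1.0, -0.2]
finger_gap: 85.6
```

```bash
python3 -c "
from h import *
rows([(637.4,298,8,169.3)]);s=snap('side');crop(s,180,140,290,290,4,'s18')"
```

```text
at [638.1 293.8 110.9] [-1.800e+02 -1.000e-01  1.683e+02] gap 85.6 F [-0.7 -1.  -0.2] t 19.28
[np.float64(0.002), np.float64(0.004), np.float64(0.103), 0, 0, np.float64(-0.017)] (637, 298, 8, 169.3)
```

View pics/s18.png

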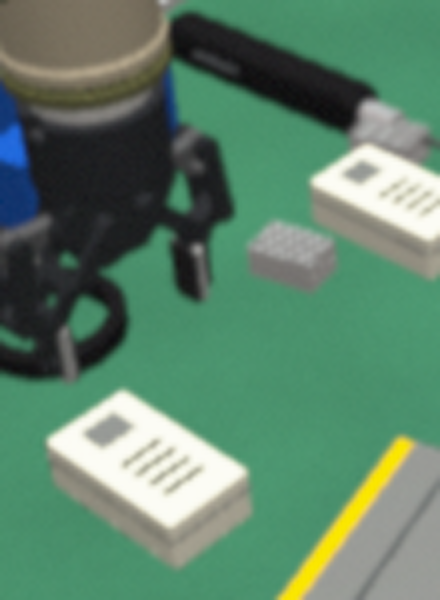

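Call:
jog_arm:
  targets:
    - [0.002,0.004,0.02,0,0,-0.017,0]
    - [0.002,0.004,0.05,0,0,-0.017,0]
    - [0.002,0.004,0.08,0,0,-0.017,0]
    - [0.002,0.004,0.097,0,0,-0.017,0]
    - [0.002,0.004,0.102,0,0,-0.017,0]

```text
time: 19.75
tool_pos: [634.6, 296.1, 4.8]
tcp_rot: [-179.8, -0.4, 169.3]
ft_force: [-0.8, 0.2, -0.9]
finger_gap: 85.3
```

Call:
jog_arm:
  targets:
    - [0,0,0,0,0,0,0]
    - [0,0,0,0,0,0,0]
    - [0,0,0,0,0,0,0]

```text
time: 20.0
tool_pos: [639.5, 298.2, 12.0]
tcp_rot: [179.9, 0.1, 169.3]
ft_force: [-0.3, -0.6, 0.2]
finger_gap: 85.4
```

```bash
python3 -c "
from h import *
rows([(637.4,298,8,169.3)]);s=snap('side');crop(s,180,170,290,290,5,'s19')"
```

```text
at [639.5 298.2  12. ] [1.799e+02 1.000e-01 1.693e+02] gap 85.4 F [-0.3 -0.6  0.2] t 20.0
[np.float64(0.002), np.float64(-0.001), np.float64(0.004), 0, 0, np.float64(0.0)] (637, 298, 8, 169.3)
```

View pics/s19.png

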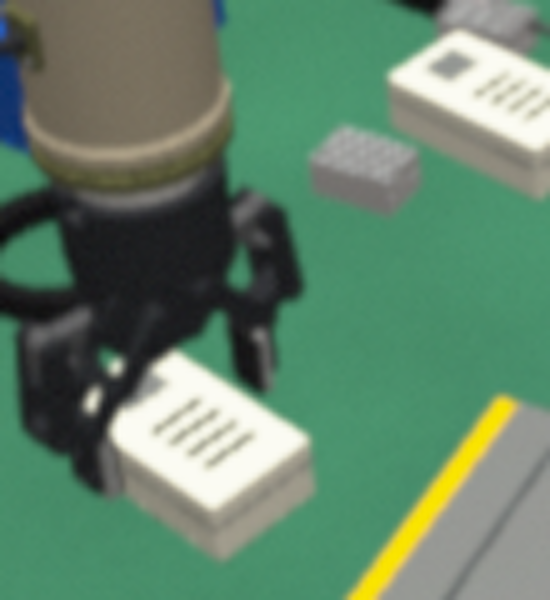

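Call:
jog_arm:
  targets:
    - [0.002,-0.001,0.002,0,0,0,0]
    - [0.002,-0.001,0.003,0,0,0,0]
    - [0.002,-0.001,0.003,0,0,0,0.5]
    - [0.002,-0.001,0.003,0,0,0,0.5]
    - [0.002,-0.001,0.003,0,0,0,0.5]
  newtons: 60

```text
time: 20.47
tool_pos: [636.0, 297.4, 7.1]
tcp_rot: [180.0, -0.0, 169.4]
ft_force: [-0.3, 0.4, -1.9]
finger_gap: 59.0
```

Call:
jog_arm:
  targets:
    - [0,0,0,0,0,0,0.5]
    - [0,0,0,0,0,0,0.5]
    - [0,0,0,0,0,0,0.5]

```text
time: 20.72
tool_pos: [635.9, 297.3, 6.8]
tcp_rot: [180.0, -0.0, 169.4]
ft_force: [-0.5, 0.4, 3.5]
finger_gap: 59.4
```

```bash
python3 -c "
from h import *
rows([(637.4,298,8,169.3)]);s=snap('side');t=snap('top');crop(s,180,170,290,290,5,'s20');
q=quad(s,(185,225,250,290),white);print(rectpose(atz(s,q,36)));crop(t,200,130,300,200,6,'t20')"
```

```text
at [635.9 297.3   6.8] [180.   -0.  169.4] gap 59.4 F [-0.5  0.4  3.5] t 20.72
[np.float64(-0.001), np.float64(0.001), np.float64(-0.001), 0, 0, np.float64(0.001)] (637, 298, 8, 169.3)
(array([617.6, 302. ]), np.float64(70.9), np.float64(64.5), np.float64(169.5))
```

View pics/s20.png

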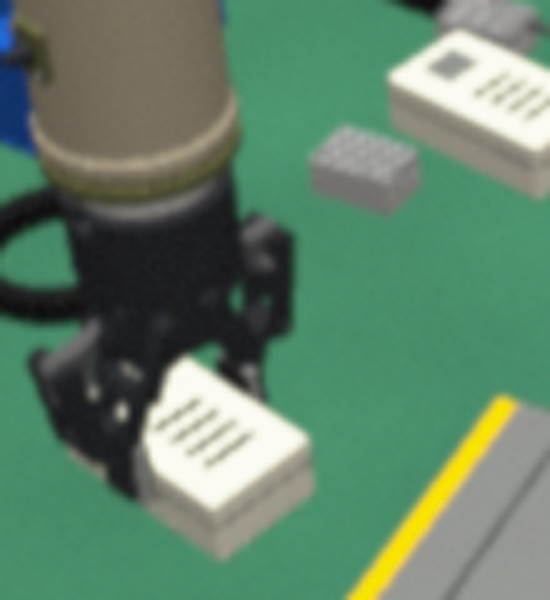

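View pics/t20.png

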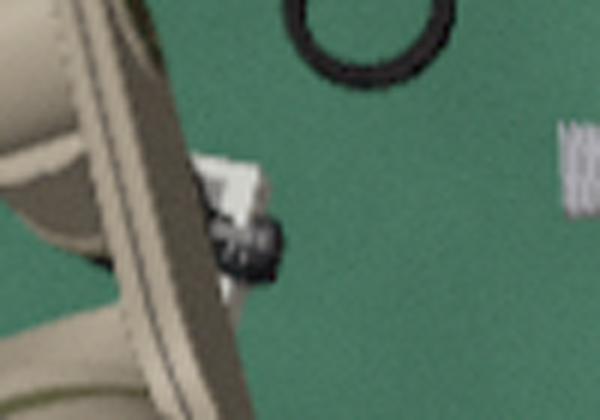

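Gripped at a 59.4 mm gap, yaw 169.4°, with the near end of the case visible at side-crop (220,480). Lifting and turning it over the pallet.

Call:
jog_arm:
  targets:
    - [0,0,-0.005,0,0,0,0.6]
    - [0,0,-0.02,0,0,0,0.6]
    - [0,0,-0.05,0,0,0,0.6]
    - [0,0,-0.08,0,0,0,0.6]
    - [0,0,-0.1,0,0,0,0.6]
  newtons: 80

```text
time: 21.23
tool_pos: [636.3, 297.3, 109.8]
tcp_rot: [180.0, 0.0, 169.4]
ft_force: [0.9, 0.6, -1.4]
finger_gap: 58.8
```

```bash
python3 -c "
from h import *
rows([(442.5,279.8,105,95.1)])"
```

```text
at [636.3 297.3 109.8] [180.    0.  169.4] gap 58.8 F [ 0.9  0.6 -1.4] t 21.23
[np.float64(0.187), np.float64(-0.053), np.float64(0.005), 0, 0, np.float64(1.296)] (442, 280, 105, 95.1)
```

Call:
jog_arm:
  targets:
    - [0.017,-0.005,0,0,0,0.11,0.6]
    - [0.034,-0.01,0,0,0,0.22,0.6]
    - [0.051,-0.015,0,0,0,0.33,0.6]
    - [0.068,-0.02,0,0,0,0.44,0.6]
    - [0.085,-0.025,0,0,0,0.55,0.6]

```text
time: 21.65
tool_pos: [546.3, 287.9, 106.7]
tcp_rot: [-179.9, -0.1, 137.5]
ft_force: [-0.1, -0.0, -3.3]
finger_gap: 58.8
```

```bash
python3 -c "
from h import *
rows([(442.5,279.8,105,95.1)])"
```

```text
at [546.3 287.9 106.7] [-1.799e+02 -1.000e-01  1.375e+02] gap 58.8 F [-0.1 -0.  -3.3] t 21.65
[np.float64(0.071), np.float64(-0.076), np.float64(0.002), 0, 0, np.float64(0.74)] (442, 280, 105, 95.1)
```

Call:
jog_arm:
  targets:
    - [0.012,-0.013,0,0,0,0.12,0.6]
    - [0.024,-0.026,0,0,0,0.24,0.6]
    - [0.036,-0.039,0,0,0,0.36,0.6]
    - [0.048,-0.052,0,0,0,0.48,0.6]
    - [0.06,-0.064,0,0,0,0.6,0.6]

```text
time: 22.07
tool_pos: [458.9, 280.7, 106.8]
tcp_rot: [-179.9, -0.0, 103.1]
ft_force: [-0.2, 1.1, -2.4]
finger_gap: 59.1
```

```bash
python3 -c "
from h import *
rows([(442.5,279.8,70,95.1)])"
```

```text
at [458.9 280.7 106.8] [-179.9   -0.   103.1] gap 59.1 F [-0.2  1.1 -2.4] t 22.07
[np.float64(0.003), np.float64(-0.016), np.float64(0.037), 0, 0, np.float64(0.14)] (442, 280, 70, 95.1)
```

Call:
jog_arm:
  targets:
    - [0.002,-0.01,0,0,0,0.1,0.6]
    - [0.003,-0.016,0.01,0,0,0.14,0.6]
    - [0.003,-0.016,0.025,0,0,0.14,0.6]
    - [0.003,-0.016,0.036,0,0,0.14,0.6]
    - [0.003,-0.016,0.036,0,0,0.14,0.6]

```text
time: 22.48
tool_pos: [441.9, 279.2, 68.1]
tcp_rot: [-179.7, 0.1, 95.5]
ft_force: [-0.2, 0.1, -3.5]
finger_gap: 58.6
```

Call:
jog_arm:
  targets:
    - [0,0,0,0,0,0,0.6]
    - [0,0,0,0,0,0,0.6]
    - [0,0,0,0,0,0,0.6]
    - [0,0,0,0,0,0,0.6]

```text
time: 22.82
tool_pos: [444.5, 280.5, 71.4]
tcp_rot: [180.0, -0.0, 95.4]
ft_force: [0.5, 0.6, -2.0]
finger_gap: 58.2
```

```bash
python3 -c "
from h import *
rows([(442.5,279.8,32,95.1)]);s=snap('side');crop(s,200,170,350,350,4,'s21');t=snap('top');crop(t,190,170,330,280,5,'t21')"
```

```text
at [444.5 280.5  71.4] [180.   -0.   95.4] gap 58.2 F [ 0.5  0.6 -2. ] t 22.82
[np.float64(-0.0), np.float64(-0.002), np.float64(0.039), 0, 0, np.float64(0.006)] (442, 280, 32, 95.1)
```

View pics/s21.png

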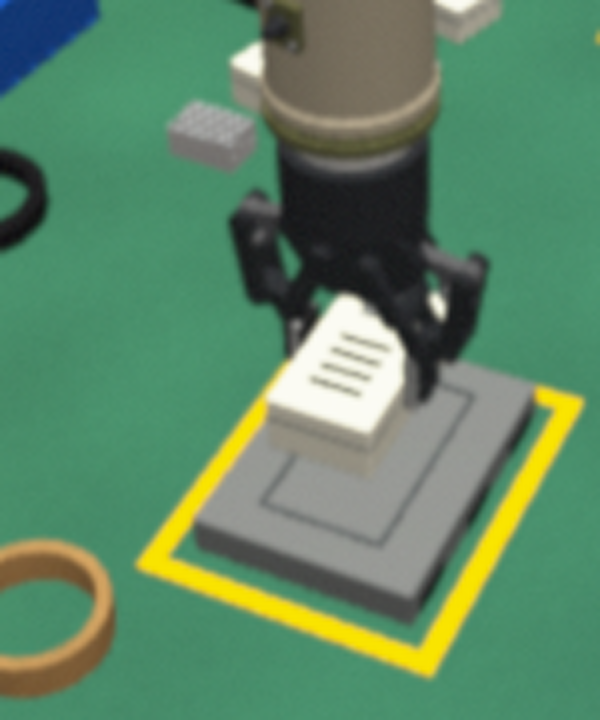

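Call:
jog_arm:
  targets:
    - [0,-0.001,0.012,0,0,0.006,0.6]
    - [0,-0.002,0.024,0,0,0.006,0.6]
    - [0,-0.002,0.032,0,0,0.006,0.6]
    - [0,-0.002,0.035,0,0,0.006,0.6]
    - [0,-0.002,0.035,0,0,0.006,0.6]

```text
time: 23.33
tool_pos: [440.3, 279.3, 33.4]
tcp_rot: [-179.7, 0.1, 95.1]
ft_force: [0.3, -0.2, -2.8]
finger_gap: 58.7
```

Call:
jog_arm:
  targets:
    - [0,0,0,0,0,0,0.6]
    - [0,0,0,0,0,0,0.6]
    - [0,0,0,0,0,0,0.6]
    - [0,0,0,0,0,0,0.6]

```text
time: 23.67
tool_pos: [442.3, 280.3, 36.1]
tcp_rot: [-180.0, -0.0, 95.1]
ft_force: [-0.0, 0.1, -3.6]
finger_gap: 58.5
```

```bash
python3 -c "
from h import *
rows([(442.5,279.8,32,95.1)]);s=snap('side')
Q=[[*wrt(442.6,278.5,5.1,a,b),25+36] for a,b in ((30,55),(30,-55),(-30,-55),(-30,55))]
crop(s,200,170,350,350,4,'s22',[proj(s,Q)])"
```

```text
at [442.3 280.3  36.1] [-180.    -0.    95.1] gap 58.5 F [-0.   0.1 -3.6] t 23.67
[np.float64(-0.001), np.float64(0.0), np.float64(0.004), 0, 0, np.float64(-0.0)] (442, 280, 32, 95.1)
```

View pics/s22.png

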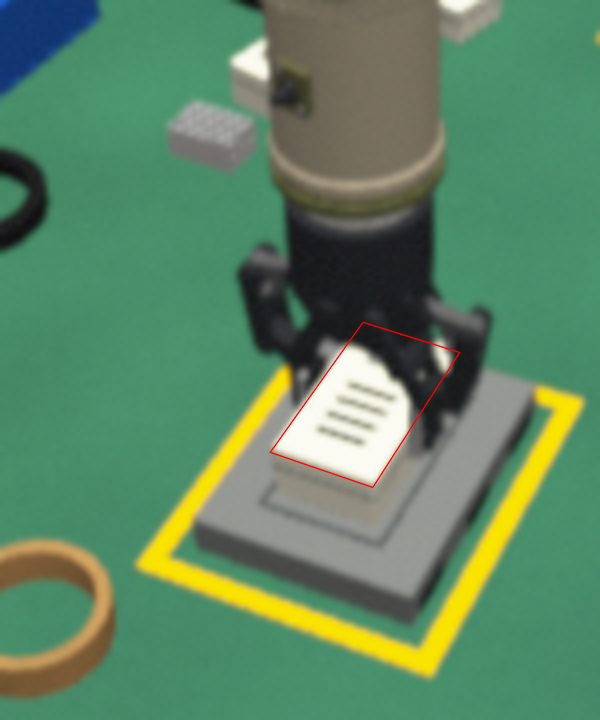

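Call:
jog_arm:
  targets:
    - [-0.0005,0,0.0015,0,0,0,0.6]
    - [-0.0005,0,0.003,0,0,0,0.6]
    - [-0.0005,0,0.0035,0,0,0,0.6]
    - [-0.0005,0,0.0035,0,0,0,0.6]
    - [-0.0005,0,0.0035,0,0,0,0.6]

```text
time: 24.13
tool_pos: [441.8, 279.5, 32.0]
tcp_rot: [-179.9, -0.0, 95.1]
ft_force: [-0.3, -0.9, -2.5]
finger_gap: 58.4
```

Call:
jog_arm:
  targets:
    - [0,0,0.0005,0,0,0,0.6]
    - [0,0,0.001,0,0,0,0.6]
    - [0,0,0.001,0,0,0,0.6]
    - [0,0,0.001,0,0,0,0.6]

```text
time: 24.47
tool_pos: [441.8, 279.5, 31.9]
tcp_rot: [-179.9, 0.0, 95.1]
ft_force: [-5.5, -3.2, 8.5]
finger_gap: 58.7
```

Call:
jog_arm:
  targets:
    - [0,0,-0.001,0,0,0,0.3]
    - [0,0,-0.001,0,0,0,0]
    - [0,0,-0.001,0,0,0,0]
    - [0,0,-0.001,0,0,0,0]
    - [0,0,-0.001,0,0,0,0]

```text
time: 24.88
tool_pos: [442.0, 279.6, 32.1]
tcp_rot: [-180.0, -0.0, 95.1]
ft_force: [0.5, 1.1, -0.0]
finger_gap: 85.4
```

Call:
jog_arm:
  targets:
    - [0,0,-0.02,0,0,0,0]
    - [0,0,-0.05,0,0,0,0]
    - [0,0,-0.08,0,0,0,0]
    - [-0.03,0,-0.1,0,0,0,0]
    - [-0.06,0,-0.11,0,0,0,0]

```text
time: 25.3
tool_pos: [449.0, 220.8, 145.8]
tcp_rot: [179.8, -0.1, 95.3]
ft_force: [0.9, -0.6, 0.5]
finger_gap: 85.4
```

```bash
python3 -c "
from h import *
rows([(645.7,1.8,120,171.3)])"
```

```text
at [449.  220.8 145.8] [ 1.798e+02 -1.000e-01  9.530e+01] gap 85.4 F [ 0.9 -0.6  0.5] t 25.3
[np.float64(-0.236), np.float64(0.176), np.float64(0.026), 0, 0, np.float64(-1.327)] (646, 2, 120, 171.3)
```

Call:
jog_arm:
  targets:
    - [-0.236,0.176,0.026,0,0,-1.32,0]
    - [-0.236,0.176,0.026,0,0,-1.32,0]
    - [-0.236,0.176,0.026,0,0,-1.32,0]
    - [-0.236,0.176,0.026,0,0,-1.32,0]
    - [-0.236,0.176,0.026,0,0,-1.32,0]

```text
time: 25.72
tool_pos: [580.7, 70.5, 124.4]
tcp_rot: [-180.0, -0.0, 129.7]
ft_force: [0.7, 1.6, -0.2]
finger_gap: 85.3
```

```bash
python3 -c "
from h import *
rows([(645.7,1.9,120,171.3)])"
```

```text
at [580.7  70.5 124.4] [-180.    -0.   129.7] gap 85.3 F [ 0.7  1.6 -0.2] t 25.72
[np.float64(-0.094), np.float64(0.006), np.float64(0.004), 0, 0, np.float64(-0.726)] (646, 2, 120, 171.3)
```

Call:
jog_arm:
  targets:
    - [-0.092,0.006,0.004,0,0,-0.726,0]
    - [-0.092,0.006,0.004,0,0,-0.726,0]
    - [-0.092,0.006,0.004,0,0,-0.726,0]
    - [-0.092,0.006,0.004,0,0,-0.726,0]
    - [-0.092,0.006,0.004,0,0,-0.726,0]

```text
time: 26.13
tool_pos: [643.0, 3.3, 119.6]
tcp_rot: [-180.0, -0.1, 165.4]
ft_force: [0.5, -0.0, 0.1]
finger_gap: 85.6
```

Call:
jog_arm:
  targets:
    - [0,0,0,0,0,-0.09,0]
    - [0,0,0,0,0,-0.09,0]
    - [0,0,0,0,0,-0.09,0]
    - [0,0,0,0,0,-0.09,0]

```text
time: 26.47
tool_pos: [642.6, 4.8, 120.3]
tcp_rot: [-180.0, -0.1, 170.1]
ft_force: [0.2, -0.0, 0.0]
finger_gap: 85.5
```

```bash
python3 -c "
from h import *
rows([(645.7,1.9,8,171.3)])
s=snap('side');t=snap('top');crop(s,200,120,350,320,3,'s23');crop(t,190,130,390,270,4,'t23')
q=quad(s,(245,215,330,300),white);print(rectpose(atz(s,q,61)))
q2=quad(t,(205,190,270,260),lambda im:white(im));print(rectpose(atz(t,q2,61)))
print(tri(t,q2.mean(0),s,q.mean(0)))
print('B side',rectpose(atz(s,quad(s,(250,170,305,212),white),36)))
"
```

```text
at [642.6   4.8 120.3] [-1.800e+02 -1.000e-01  1.701e+02] gap 85.5 F [ 0.2 -0.   0. ] t 26.47
[np.float64(-0.004), np.float64(-0.002), np.float64(0.112), 0, 0, np.float64(-0.02)] (646, 2, 8, 171.3)
(array([440.8, 278.4]), np.float64(109.5), np.float64(60.0), np.float64(95.1))
(array([442.8, 276.7]), np.float64(103.7), np.float64(53.8), np.float64(94.9))
(array([442.67704371, 277.42857555,  57.39498401]), np.float64(0.6807167245050957))
B side (array([652.4,   1.7]), np.float64(109.9), np.float64(59.8), np.float64(171.2))
```

View pics/s23.png

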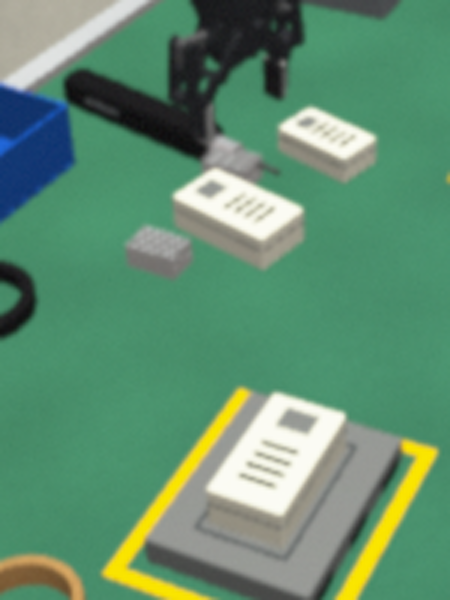

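View pics/t23.png

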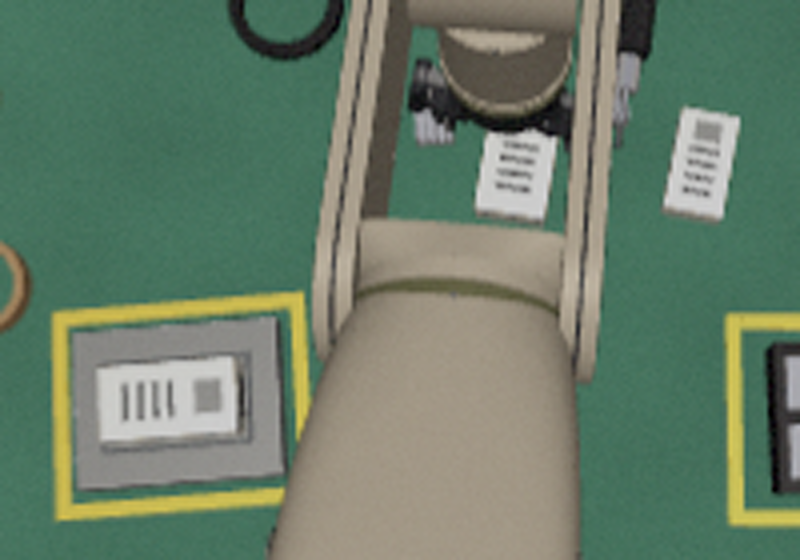

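```bash
python3 -c "
from h import *
t=snap('top')
f=lambda x,y:(190+(x+.5)/4-.5,140+(y+.5)/4-.5)
print(atz(t,[f(413,42),f(453,40),f(453,103),f(415,105)],24).round(0))
print(atz(t,[f(587,25),f(612,25),f(600,87),f(630,85),f(620,105)],24).round(0))
for yy in (42.5,57,-42.5,-57):
  for xx in (-11,11): print((xx,yy),np.round(wrt(645.7,1.9,171.3,xx,yy)))
"
```

```text
[[717.  91.  24.]
 [719.  57.  24.]
 [664.  56.  24.]
 [662.  88.  24.]]
[[733. -57.  24.]
 [733. -78.  24.]
 [678. -68.  24.]
 [680. -93.  24.]
 [663. -85.  24.]]
(-11, 42.5) [650. -42.]
(11, 42.5) [628. -38.]
(-11, 57) [648. -56.]
(11, 57) [626. -53.]
(-11, -42.5) [663.  42.]
(11, -42.5) [641.  46.]
(-11, -57) [665.  57.]
(11, -57) [643.  60.]
```

Heatsink 1's near corner (663,56) would just touch an open finger there, so I'll grip B 16 mm nearer me with the jaws pre-closed to about 75 mm.

```bash
python3 -c "
from h import *
rows([(637.8,3.1,8,171.3)])"
```

```text
at [642.6   4.9 120.4] [-1.800e+02 -1.000e-01  1.702e+02] gap 85.3 F [-0.5  0.3  0.4] t 26.62
[np.float64(0.004), np.float64(-0.003), np.float64(0.112), 0, 0, np.float64(-0.019)] (638, 3, 8, 171.3)
```

Call:
jog_arm:
  targets:
    - [0.004,-0.002,0.015,0,0,-0.02,0.12]
    - [0.004,-0.002,0.035,0,0,-0.02,0.12]
    - [0.004,-0.002,0.055,0,0,-0.02,0.12]
    - [0.004,-0.002,0.065,0,0,-0.02,0.12]
    - [0.004,-0.002,0.065,0,0,-0.02,0.12]

```text
time: 27.03
tool_pos: [635.8, 3.7, 52.0]
tcp_rot: [-180.0, -0.4, 171.4]
ft_force: [0.4, 0.4, 0.5]
finger_gap: 75.1
```

Call:
jog_arm:
  targets:
    - [0,0,0,0,0,0,0.12]
    - [0,0,0,0,0,0,0.12]
    - [0,0,0,0,0,0,0.12]
    - [0,0,0,0,0,0,0.12]

```text
time: 27.37
tool_pos: [639.4, 3.4, 56.9]
tcp_rot: [180.0, 0.1, 171.5]
ft_force: [0.2, 0.0, -0.6]
finger_gap: 75.3
```

```bash
python3 -c "
from h import *
rows([(637.8,3.1,8,171.3)]);s=snap('side');crop(s,230,100,350,220,5,'s24')"
```

```text
at [639.4   3.4  56.9] [1.800e+02 1.000e-01 1.715e+02] gap 75.3 F [ 0.2  0.  -0.6] t 27.37
[np.float64(0.001), np.float64(-0.001), np.float64(0.049), 0, 0, np.float64(0.003)] (638, 3, 8, 171.3)
```

View pics/s24.png

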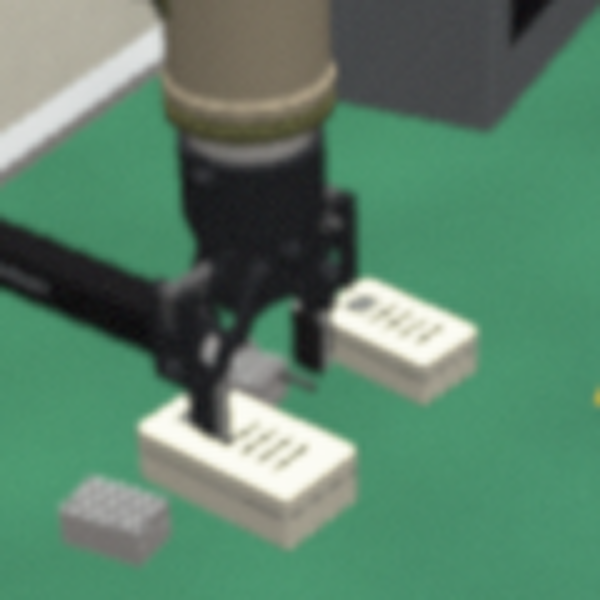

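Call:
jog_arm:
  targets:
    - [0.001,0,0.008,0,0,0,0.12]
    - [0.001,0,0.015,0,0,0,0.12]
    - [0.001,0,0.019,0,0,0,0.12]
    - [0.001,0,0.019,0,0,0,0.12]

```text
time: 27.75
tool_pos: [635.7, 3.7, 34.2]
tcp_rot: [-180.0, -0.2, 171.5]
ft_force: [-0.7, -0.8, -0.1]
finger_gap: 75.2
```

```bash
python3 -c "
from h import *
rows([(637.8,3.1,8,171.3)]);s=snap('side');crop(s,230,100,350,220,5,'s25')"
```

```text
at [635.7   3.7  34.2] [-180.    -0.2  171.5] gap 75.2 F [-0.7 -0.8 -0.1] t 27.75
[np.float64(-0.002), np.float64(-0.0), np.float64(0.026), 0, 0, np.float64(0.003)] (638, 3, 8, 171.3)
```

View pics/s25.png

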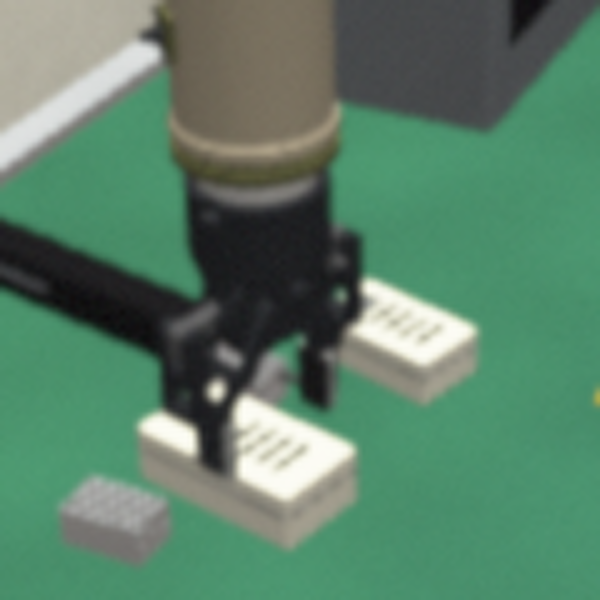

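Call:
jog_arm:
  targets:
    - [0,0,0.008,0,0,0,0.12]
    - [0,0,0.016,0,0,0,0.12]
    - [0,0,0.024,0,0,0,0.12]
    - [0,0,0.027,0,0,0,0.12]
    - [0,0,0.027,0,0,0,0.12]

```text
time: 28.22
tool_pos: [635.9, 3.7, 7.4]
tcp_rot: [-180.0, -0.2, 171.5]
ft_force: [0.4, -0.1, 0.6]
finger_gap: 75.3
```

Call:
jog_arm:
  targets:
    - [0,0,0,0,0,0,0.12]
    - [0,0,0,0,0,0,0.12]
    - [0,0,0,0,0,0,0.12]
    - [0,0,0,0,0,0,0.12]

```text
time: 28.55
tool_pos: [637.7, 3.6, 9.9]
tcp_rot: [-180.0, -0.0, 171.5]
ft_force: [0.4, -0.1, -0.2]
finger_gap: 75.4
```

```bash
python3 -c "
from h import *
rows([(637.8,3.1,8,171.3)]);s=snap('side');crop(s,230,100,350,220,5,'s26')"
```

```text
at [637.7   3.6   9.9] [-180.    -0.   171.5] gap 75.4 F [ 0.4 -0.1 -0.2] t 28.55
[np.float64(-0.0), np.float64(-0.0), np.float64(0.002), 0, 0, np.float64(0.003)] (638, 3, 8, 171.3)
```

View pics/s26.png

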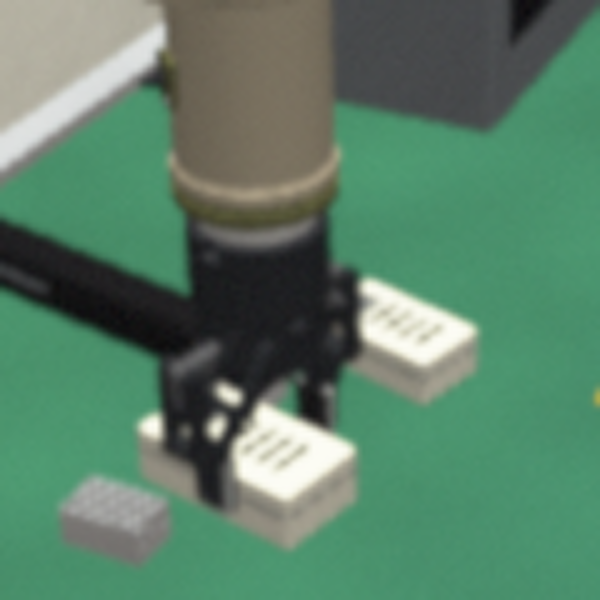

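Straddling B, clear of the heat sinks. Closing.

Call:
jog_arm:
  targets:
    - [0,0,0.002,0,0,0,0.5]
    - [0,0,0.002,0,0,0,0.5]
    - [0,0,0.002,0,0,0,0.5]
    - [0,0,0.002,0,0,0,0.5]
    - [0,0,0.002,0,0,0,0.5]
  newtons: 80

```text
time: 29.02
tool_pos: [637.8, 3.5, 7.9]
tcp_rot: [-180.0, 0.0, 171.5]
ft_force: [-0.0, -1.0, 5.0]
finger_gap: 59.0
```

```bash
python3 -c "
from h import *
rows([(637.8,3.1,8,171.3)])"
```

```text
at [637.8   3.5   7.9] [-180.     0.   171.5] gap 59.0 F [-0. -1.  5.] t 29.02
[np.float64(-0.0), np.float64(-0.0), np.float64(-0.0), 0, 0, np.float64(0.003)] (638, 3, 8, 171.3)
```

Call:
jog_arm:
  targets:
    - [0,0,-0.005,0,0,0,0.6]
    - [0,0,-0.02,0,0,0,0.6]
    - [0,0,-0.05,0,0,0,0.6]
    - [0,0,-0.08,0,0,0,0.6]
    - [0,0,-0.11,0,0,0,0.6]

```text
time: 29.43
tool_pos: [636.3, 3.7, 118.5]
tcp_rot: [-180.0, -0.2, 171.5]
ft_force: [1.1, -0.0, -2.4]
finger_gap: 58.3
```

```bash
python3 -c "
from h import *
rows([(440.4,293.6,115,95.1)])"
```

```text
at [636.3   3.7 118.5] [-180.    -0.2  171.5] gap 58.3 F [ 1.1 -0.  -2.4] t 29.43
[np.float64(0.237), np.float64(0.258), np.float64(0.003), 0, 0, np.float64(1.333)] (440, 294, 115, 95.1)
```

Call:
jog_arm:
  targets:
    - [0.015,0.016,0,0,0,0.08,0.6]
    - [0.034,0.037,0,0,0,0.19,0.6]
    - [0.054,0.058,0,0,0,0.3,0.6]
    - [0.074,0.08,0,0,0,0.41,0.6]
    - [0.094,0.102,0,0,0,0.52,0.6]

```text
time: 29.85
tool_pos: [558.2, 119.3, 117.9]
tcp_rot: [-180.0, -0.1, 141.3]
ft_force: [-0.9, -0.2, -2.3]
finger_gap: 58.8
```

```bash
python3 -c "
from h import *
rows([(440.4,293.6,115,95.1)])"
```

```text
at [558.2 119.3 117.9] [-1.800e+02 -1.000e-01  1.413e+02] gap 58.8 F [-0.9 -0.2 -2.3] t 29.85
[np.float64(0.201), np.float64(0.062), np.float64(0.003), 0, 0, np.float64(0.807)] (440, 294, 115, 95.1)
```

Call:
jog_arm:
  targets:
    - [0.029,0.009,0,0,0,0.115,0.6]
    - [0.058,0.018,0,0,0,0.23,0.6]
    - [0.087,0.027,0,0,0,0.345,0.6]
    - [0.116,0.036,0,0,0,0.46,0.6]
    - [0.145,0.045,0,0,0,0.575,0.6]

```text
time: 30.27
tool_pos: [472.3, 244.6, 118.1]
tcp_rot: [-179.9, -0.0, 108.4]
ft_force: [-0.6, -0.2, -2.5]
finger_gap: 58.6
```

```bash
python3 -c "
from h import *
rows([(440.4,293.6,115,95.1)])"
```

```text
at [472.3 244.6 118.1] [-179.9   -0.   108.4] gap 58.6 F [-0.6 -0.2 -2.5] t 30.27
[np.float64(0.057), np.float64(-0.015), np.float64(0.003), 0, 0, np.float64(0.232)] (440, 294, 115, 95.1)
```

Call:
jog_arm:
  targets:
    - [0.022,-0.006,0,0,0,0.1,0.6]
    - [0.042,-0.012,0,0,0,0.2,0.6]
    - [0.053,-0.015,0,0,0,0.232,0.6]
    - [0.053,-0.015,0,0,0,0.232,0.6]
    - [0.053,-0.015,0,0,0,0.232,0.6]

```text
time: 30.68
tool_pos: [442.0, 289.3, 118.0]
tcp_rot: [-179.9, 0.0, 95.6]
ft_force: [0.2, -0.4, -2.7]
finger_gap: 58.4
```

Call:
jog_arm:
  targets:
    - [0,0,0.01,0,0,0,0.6]
    - [0,0,0.02,0,0,0,0.6]
    - [0,0,0.02,0,0,0,0.6]
    - [0,0,0.02,0,0,0,0.6]
    - [0,0,0.02,0,0,0,0.6]

```text
time: 31.1
tool_pos: [442.4, 288.4, 97.0]
tcp_rot: [-179.9, 0.0, 95.4]
ft_force: [-0.6, -0.4, -2.9]
finger_gap: 58.5
```

```bash
python3 -c "
from h import *
rows([(440.4,293.6,69,95.1)]);s=snap('side');t=snap('top')
Q=[[*wrt(441.8,277.7,5.1,a,b),61] for a,b in ((30,55),(30,-55),(-30,-55),(-30,55))]
crop(s,200,150,350,350,4,'s27',[proj(s,Q)]);crop(t,190,170,330,280,5,'t27')"
```

```text
at [442.4 288.4  97. ] [-179.9    0.    95.4] gap 58.5 F [-0.6 -0.4 -2.9] t 31.1
[np.float64(0.005), np.float64(-0.002), np.float64(0.028), 0, 0, np.float64(0.005)] (440, 294, 69, 95.1)
```

View pics/s27.png

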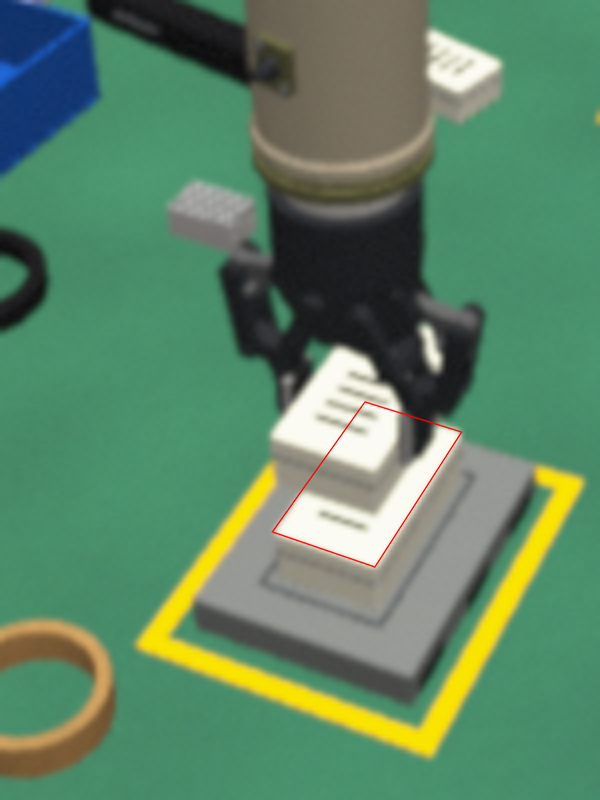

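Call:
jog_arm:
  targets:
    - [0.005,-0.002,0.008,0,0,0.005,0.6]
    - [0.005,-0.002,0.016,0,0,0.005,0.6]
    - [0.005,-0.002,0.022,0,0,0.005,0.6]
    - [0.005,-0.002,0.023,0,0,0.005,0.6]
    - [0.005,-0.002,0.023,0,0,0.005,0.6]

```text
time: 31.62
tool_pos: [439.1, 293.5, 73.3]
tcp_rot: [-179.8, 0.0, 95.2]
ft_force: [0.6, -0.0, -3.1]
finger_gap: 58.2
```

Call:
jog_arm:
  targets:
    - [0,0,0,0,0,0,0.6]
    - [0,0,0,0,0,0,0.6]
    - [0,0,0,0,0,0,0.6]
    - [0,0,0,0,0,0,0.6]
    - [0,0,0,0,0,0,0.6]

```text
time: 32.03
tool_pos: [440.2, 293.9, 74.8]
tcp_rot: [-180.0, -0.0, 95.1]
ft_force: [-0.4, 0.1, -2.4]
finger_gap: 58.8
```

```bash
python3 -c "
from h import *
rows([(440.4,293.6,69,95.1)]);s=snap('side');t=snap('top')
z=r.sense()['tool_pos'][2]-7.9+36
Q=[[*wrt(440.8,278.4,5.1,a,b),z] for a,b in ((30,55),(30,-55),(-30,-55),(-30,55))]
crop(s,230,180,330,310,6,'s28',[proj(s,Q)]);crop(t,190,170,330,280,5,'t28')"
```

```text
at [440.2 293.9  74.8] [-180.    -0.    95.1] gap 58.8 F [-0.4  0.1 -2.4] t 32.03
[np.float64(-0.0), np.float64(0.0), np.float64(0.006), 0, 0, np.float64(0.001)] (440, 294, 69, 95.1)
```

View pics/s28.png

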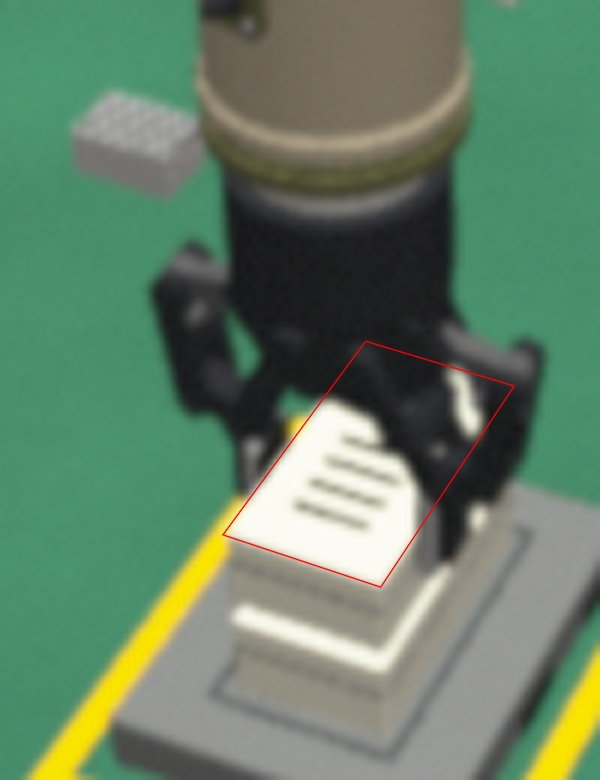

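Call:
jog_arm:
  targets:
    - [0,0,0.002,0,0,0,0.6]
    - [0,0,0.004,0,0,0,0.6]
    - [0,0,0.005,0,0,0,0.6]
    - [0,0,0.005,0,0,0,0.6]
    - [0,0,0.005,0,0,0,0.6]

```text
time: 32.55
tool_pos: [439.8, 293.8, 69.3]
tcp_rot: [-179.9, -0.0, 95.1]
ft_force: [-0.7, -0.2, -2.4]
finger_gap: 58.5
```

Call:
jog_arm:
  targets:
    - [0,0,0.001,0,0,0,0.6]
    - [0,0,0.001,0,0,0,0.6]
    - [0,0,0.001,0,0,0,0.6]
    - [0,0,0.001,0,0,0,0.6]

```text
time: 32.88
tool_pos: [440.1, 293.9, 68.9]
tcp_rot: [-180.0, -0.0, 95.1]
ft_force: [-2.1, -1.5, 2.4]
finger_gap: 58.5
```

Call:
jog_arm:
  targets:
    - [0,0,0,0,0,0,0.3]
    - [0,0,0,0,0,0,0]
    - [0,0,0,0,0,0,0]
    - [0,0,0,0,0,0,0]
    - [0,0,0,0,0,0,0]

```text
time: 33.3
tool_pos: [440.1, 293.9, 68.6]
tcp_rot: [-180.0, -0.0, 95.1]
ft_force: [0.2, 0.9, -0.1]
finger_gap: 85.3
```

Call:
jog_arm:
  targets:
    - [0,0,-0.02,0,0,0,0]
    - [0,0,-0.05,0,0,0,0]
    - [0,0,-0.08,0,0,0,0]
    - [-0.03,0,-0.09,0,0,0,0]
    - [-0.06,0,-0.09,0,0,0,0]

```text
time: 33.72
tool_pos: [447.7, 235.4, 163.0]
tcp_rot: [179.7, -0.1, 95.3]
ft_force: [0.3, -0.2, 0.3]
finger_gap: 85.4
```

```bash
python3 -c "
from h import *
rows([(645.8,-151.4,120,168.7)])"
```

```text
at [447.7 235.4 163. ] [ 1.797e+02 -1.000e-01  9.530e+01] gap 85.4 F [ 0.3 -0.2  0.3] t 33.72
[np.float64(-0.403), np.float64(0.162), np.float64(0.043), 0, 0, np.float64(-1.281)] (646, -151, 120, 168.7)
```

Call:
jog_arm:
  targets:
    - [-0.403,0.162,0.043,0,0,-1.28,0]
    - [-0.403,0.162,0.043,0,0,-1.28,0]
    - [-0.403,0.162,0.043,0,0,-1.28,0]
    - [-0.403,0.162,0.043,0,0,-1.28,0]
    - [-0.403,0.162,0.043,0,0,-1.28,0]

```text
time: 34.13
tool_pos: [531.8, 65.8, 140.0]
tcp_rot: [-180.0, -0.0, 127.9]
ft_force: [0.5, 0.5, 1.3]
finger_gap: 85.5
```

```bash
python3 -c "
from h import *
rows([(645.8,-151.4,120,168.7)])"
```

```text
at [531.8  65.8 140. ] [-180.    -0.   127.9] gap 85.5 F [0.5 0.5 1.3] t 34.13
[np.float64(-0.241), np.float64(-0.043), np.float64(0.02), 0, 0, np.float64(-0.713)] (646, -151, 120, 168.7)
```

Call:
jog_arm:
  targets:
    - [-0.24,-0.043,0.02,0,0,-0.71,0]
    - [-0.24,-0.043,0.02,0,0,-0.71,0]
    - [-0.24,-0.043,0.02,0,0,-0.71,0]
    - [-0.24,-0.043,0.02,0,0,-0.71,0]
    - [-0.24,-0.043,0.02,0,0,-0.71,0]

```text
time: 34.55
tool_pos: [625.6, -115.8, 122.9]
tcp_rot: [-180.0, -0.0, 163.1]
ft_force: [0.5, 0.0, -0.3]
finger_gap: 85.5
```

```bash
python3 -c "
from h import *
rows([(645.8,-151.4,80,168.7)])"
```

```text
at [ 625.6 -115.8  122.9] [-180.    -0.   163.1] gap 85.5 F [ 0.5  0.  -0.3] t 34.55
[np.float64(-0.03), np.float64(-0.028), np.float64(0.043), 0, 0, np.float64(-0.098)] (646, -151, 80, 168.7)
```

Call:
jog_arm:
  targets:
    - [-0.028,-0.025,0,0,0,-0.098,0.05]
    - [-0.028,-0.025,0.01,0,0,-0.098,0.05]
    - [-0.028,-0.025,0.03,0,0,-0.098,0.05]
    - [-0.028,-0.025,0.043,0,0,-0.098,0.05]
    - [-0.028,-0.025,0.043,0,0,-0.098,0.05]

```text
time: 34.97
tool_pos: [641.4, -145.1, 75.5]
tcp_rot: [180.0, -0.4, 168.3]
ft_force: [-1.2, -0.5, -1.2]
finger_gap: 80.9
```

Call:
jog_arm:
  targets:
    - [0,0,0,0,0,0,0.05]
    - [0,0,0,0,0,0,0.05]
    - [0,0,0,0,0,0,0.05]
    - [0,0,0,0,0,0,0.05]
    - [0,0,0,0,0,0,0.05]

```text
time: 35.38
tool_pos: [644.8, -145.9, 81.3]
tcp_rot: [-180.0, 0.0, 168.4]
ft_force: [-0.1, -0.5, -0.0]
finger_gap: 81.4
```

```bash
python3 -c "
from h import *
rows([(645.8,-151.4,7,168.7)])
s=snap('side');t=snap('top');crop(s,200,100,350,350,3,'s30');crop(t,190,130,390,270,4,'t30')
q=quad(s,(245,195,330,300),white);print('stack side',rectpose(atz(s,q,97)))
q2=quad(t,(200,190,270,260),white);print('stack top',rectpose(atz(t,q2,97)));print(tri(t,q2.mean(0),s,q.mean(0)))
print('C side',rectpose(atz(s,quad(s,(287,150,330,184),white),30)))
"
```

```text
at [ 644.8 -145.9   81.3] [-180.     0.   168.4] gap 81.4 F [-0.1 -0.5 -0. ] t 35.38
[np.float64(-0.002), np.float64(-0.005), np.float64(0.074), 0, 0, np.float64(-0.006)] (646, -151, 7, 168.7)
stack side (array([439.9, 278. ]), np.float64(109.7), np.float64(59.2), np.float64(94.9))
stack top (array([442. , 277.3]), np.float64(104.1), np.float64(54.2), np.float64(94.7))
(array([441.61458075, 277.71004881,  94.23424142]), np.float64(1.286456389128541))
C side (array([ 644.6, -150.4]), np.float64(88.5), np.float64(50.2), np.float64(168.9))
```

View pics/s30.png

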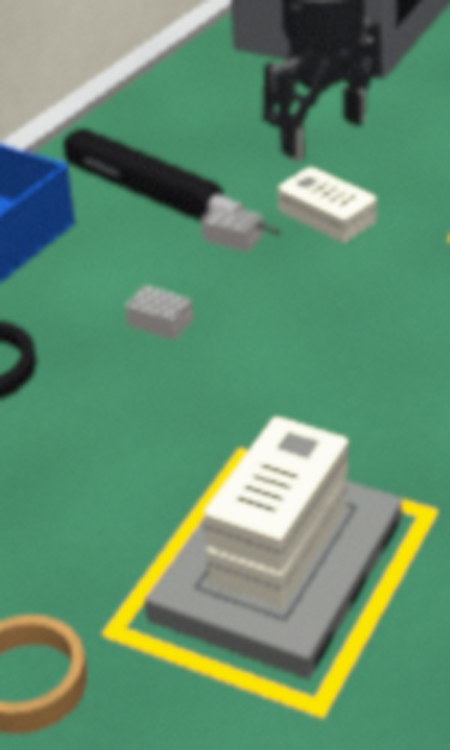

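View pics/t30.png

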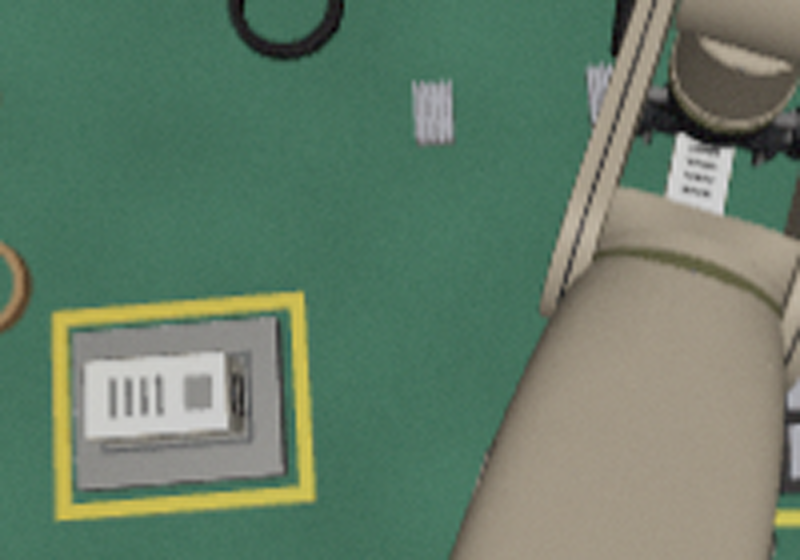

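Call:
jog_arm:
  targets:
    - [-0.002,-0.005,0.015,0,0,-0.005,0.05]
    - [-0.002,-0.005,0.035,0,0,-0.005,0.05]
    - [-0.002,-0.005,0.055,0,0,-0.005,0.05]
    - [-0.002,-0.005,0.068,0,0,-0.005,0.05]
    - [-0.002,-0.005,0.072,0,0,-0.005,0.05]

```text
time: 35.9
tool_pos: [642.4, -150.8, 3.7]
tcp_rot: [180.0, -0.4, 168.6]
ft_force: [-0.8, 0.5, -0.5]
finger_gap: 80.9
```

Call:
jog_arm:
  targets:
    - [0,0,0,0,0,0,0.05]
    - [0,0,0,0,0,0,0.05]
    - [0,0,0,0,0,0,0.05]
    - [0,0,0,0,0,0,0.05]
    - [0,0,0,0,0,0,0.05]

```text
time: 36.32
tool_pos: [646.0, -151.6, 9.5]
tcp_rot: [-180.0, 0.1, 168.6]
ft_force: [0.4, 0.1, 0.1]
finger_gap: 81.2
```

```bash
python3 -c "
from h import *
rows([(645.8,-151.4,7,168.7)])
s=snap('side');crop(s,260,100,350,200,6,'s31')"
```

```text
at [ 646.  -151.6    9.5] [-1.800e+02  1.000e-01  1.686e+02] gap 81.2 F [0.4 0.1 0.1] t 36.32
[np.float64(0.0), np.float64(0.0), np.float64(0.002), 0, 0, np.float64(-0.001)] (646, -151, 7, 168.7)
```

View pics/s31.png

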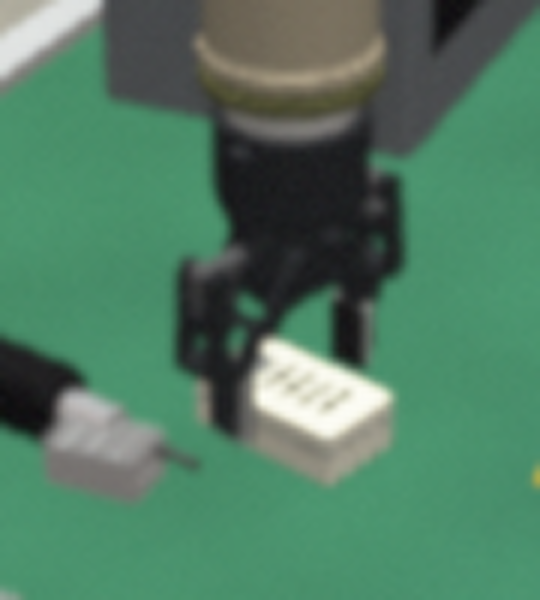

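Call:
jog_arm:
  targets:
    - [0,0,0.002,0,0,0,0.6]
    - [0,0,0.002,0,0,0,0.6]
    - [0,0,0.002,0,0,0,0.6]
    - [0,0,0.002,0,0,0,0.6]
    - [0,0,0.002,0,0,0,0.6]
  newtons: 80

```text
time: 36.78
tool_pos: [645.3, -151.4, 6.4]
tcp_rot: [-180.0, -0.0, 168.6]
ft_force: [0.1, 0.4, 2.4]
finger_gap: 48.3
```

Call:
jog_arm:
  targets:
    - [0,0,0,0,0,0,0.6]
    - [0,0,0,0,0,0,0.6]
    - [0,0,0,0,0,0,0.6]

```text
time: 37.03
tool_pos: [645.4, -151.4, 6.4]
tcp_rot: [-180.0, -0.0, 168.6]
ft_force: [0.2, 0.5, 3.7]
finger_gap: 48.6
```

Call:
jog_arm:
  targets:
    - [0,0,-0.005,0,0,0,0.7]
    - [0,0,-0.025,0,0,0,0.7]
    - [0,0,-0.06,0,0,0,0.7]
    - [0,0,-0.1,0,0,0,0.7]
    - [0,0,-0.14,0,0,0,0.7]

```text
time: 37.45
tool_pos: [643.5, -150.7, 145.6]
tcp_rot: [180.0, -0.3, 168.6]
ft_force: [1.0, 0.2, -0.8]
finger_gap: 48.5
```

```bash
python3 -c "
from h import *
rows([(442,278.1,150,95.1)])"
```

```text
at [ 643.5 -150.7  145.6] [180.   -0.3 168.6] gap 48.5 F [ 1.   0.2 -0.8] t 37.45
[np.float64(0.282), np.float64(0.381), np.float64(-0.004), 0, 0, np.float64(1.283)] (442, 278, 150, 95.1)
```

Call:
jog_arm:
  targets:
    - [0.012,0.016,0,0,0,0.06,0.7]
    - [0.032,0.043,0,0,0,0.15,0.7]
    - [0.052,0.07,0,0,0,0.24,0.7]
    - [0.073,0.098,0,0,0,0.33,0.7]
    - [0.094,0.127,0,0,0,0.43,0.7]

```text
time: 37.87
tool_pos: [576.4, -7.1, 145.3]
tcp_rot: [-179.9, -0.1, 143.7]
ft_force: [0.4, 1.4, -1.7]
finger_gap: 48.2
```

```bash
python3 -c "
from h import *
rows([(442,278.4,150,95.1)])"
```

```text
at [576.4  -7.1 145.3] [-1.799e+02 -1.000e-01  1.437e+02] gap 48.2 F [ 0.4  1.4 -1.7] t 37.87
[np.float64(0.277), np.float64(0.151), np.float64(-0.005), 0, 0, np.float64(0.848)] (442, 278, 150, 95.1)
```

Call:
jog_arm:
  targets:
    - [0.03,0.016,0,0,0,0.095,0.7]
    - [0.06,0.033,0,0,0,0.19,0.7]
    - [0.09,0.049,0,0,0,0.285,0.7]
    - [0.12,0.065,0,0,0,0.38,0.7]
    - [0.15,0.082,0,0,0,0.475,0.7]

```text
time: 38.28
tool_pos: [503.2, 147.5, 145.6]
tcp_rot: [-179.9, -0.1, 116.5]
ft_force: [0.1, -0.1, -2.7]
finger_gap: 48.2
```

```bash
python3 -c "
from h import *
rows([(442,278.4,150,95.1)])"
```

```text
at [503.2 147.5 145.6] [-1.799e+02 -1.000e-01  1.165e+02] gap 48.2 F [ 0.1 -0.1 -2.7] t 38.28
[np.float64(0.144), np.float64(0.004), np.float64(-0.004), 0, 0, np.float64(0.373)] (442, 278, 150, 95.1)
```

Call:
jog_arm:
  targets:
    - [0.032,0.001,0,0,0,0.095,0.7]
    - [0.064,0.002,0,0,0,0.19,0.7]
    - [0.095,0.003,0,0,0,0.285,0.7]
    - [0.12,0.003,0,0,0,0.373,0.7]
    - [0.138,0.004,0,0,0,0.373,0.7]

```text
time: 38.7
tool_pos: [444.3, 273.0, 145.6]
tcp_rot: [-179.8, -0.0, 95.1]
ft_force: [0.6, 0.6, -2.8]
finger_gap: 48.3
```

Call:
jog_arm:
  targets:
    - [0,0,0.0,0,0,0,0.7]
    - [0,0,0.01,0,0,0,0.7]
    - [0,0,0.02,0,0,0,0.7]
    - [0,0,0.02,0,0,0,0.7]
    - [0,0,0.02,0,0,0,0.7]

```text
time: 39.12
tool_pos: [445.6, 269.9, 124.4]
tcp_rot: [-179.8, 0.1, 95.3]
ft_force: [-0.7, 0.3, -1.4]
finger_gap: 48.3
```

```bash
python3 -c "
from h import *
rows([(442,278.4,103.4,95.1)])"
```

```text
at [445.6 269.9 124.4] [-1.798e+02  1.000e-01  9.530e+01] gap 48.3 F [-0.7  0.3 -1.4] t 39.12
[np.float64(0.009), np.float64(-0.003), np.float64(0.021), 0, 0, np.float64(0.004)] (442, 278, 103.4, 95.1)
```

Call:
jog_arm:
  targets:
    - [0.004,-0.001,0.003,0,0,0.004,0.7]
    - [0.008,-0.003,0.008,0,0,0.004,0.7]
    - [0.0085,-0.003,0.013,0,0,0.004,0.7]
    - [0.0085,-0.003,0.015,0,0,0.004,0.7]
    - [0.0085,-0.003,0.015,0,0,0.004,0.7]

```text
time: 39.53
tool_pos: [442.0, 279.3, 110.3]
tcp_rot: [-179.9, 0.0, 95.2]
ft_force: [0.0, -0.1, -3.2]
finger_gap: 48.3
```

Call:
jog_arm:
  targets:
    - [0,0,0,0,0,0,0.7]
    - [0,0,0,0,0,0,0.7]
    - [0,0,0,0,0,0,0.7]
    - [0,0,0,0,0,0,0.7]
    - [0,0,0,0,0,0,0.7]

```text
time: 39.95
tool_pos: [442.7, 279.5, 111.5]
tcp_rot: [-180.0, -0.0, 95.2]
ft_force: [-0.2, 0.1, -2.2]
finger_gap: 48.4
```

```bash
python3 -c "
from h import *
rows([(442,278.4,103.4,95.1)]);s=snap('side')
z=r.sense()['tool_pos'][2]-6.4+30
Q=[[*wrt(440.4,278.3,5.1,a,b),z] for a,b in ((25,44),(25,-44),(-25,-44),(-25,44))]
crop(s,230,160,330,290,6,'s33',[proj(s,Q)])"
```

```text
at [442.7 279.5 111.5] [-180.    -0.    95.2] gap 48.4 F [-0.2  0.1 -2.2] t 39.95
[np.float64(-0.001), np.float64(-0.001), np.float64(0.008), 0, 0, np.float64(0.001)] (442, 278, 103.4, 95.1)
```

View pics/s33.png

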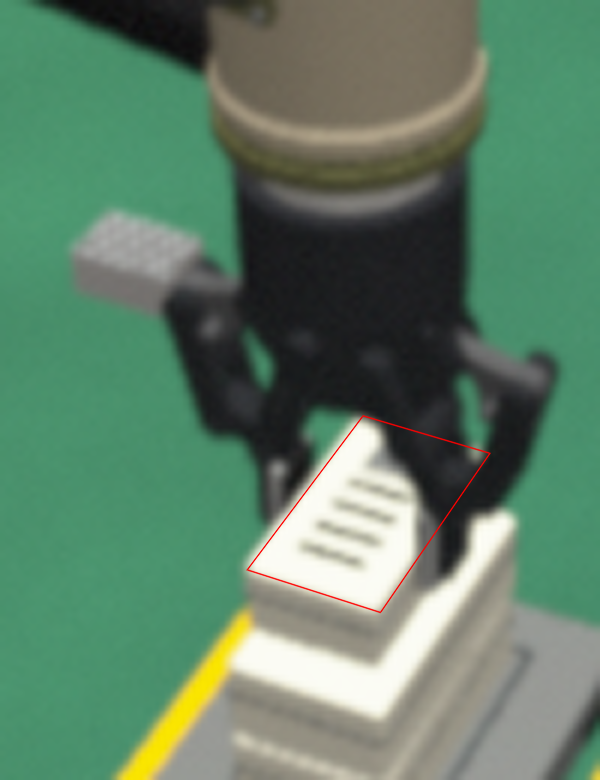

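Well aligned with the drawn target. Lowering onto the stack.

Call:
jog_arm:
  targets:
    - [-0.001,-0.0005,0.002,0,0,0,0.7]
    - [-0.001,-0.0005,0.004,0,0,0,0.7]
    - [-0.001,-0.0005,0.006,0,0,0,0.7]
    - [-0.001,-0.0005,0.007,0,0,0,0.7]
    - [-0.001,-0.0005,0.007,0,0,0,0.7]

```text
time: 40.42
tool_pos: [441.9, 278.3, 103.7]
tcp_rot: [-179.9, 0.0, 95.2]
ft_force: [-0.4, -0.0, -2.0]
finger_gap: 48.3
```

Call:
jog_arm:
  targets:
    - [0,0,0,0,0,0,0.7]
    - [0,0,0.001,0,0,0,0.7]
    - [0,0,0.001,0,0,0,0.7]
    - [0,0,0.001,0,0,0,0.7]
    - [0,0,0.001,0,0,0,0.7]

```text
time: 40.83
tool_pos: [442.3, 278.5, 103.4]
tcp_rot: [-180.0, -0.0, 95.2]
ft_force: [1.0, -0.1, -1.1]
finger_gap: 48.7
```

Call:
jog_arm:
  targets:
    - [0,0,0.0005,0,0,0,0.7]
    - [0,0,0.0005,0,0,0,0.7]
    - [0,0,0.0005,0,0,0,0.7]

```text
time: 41.08
tool_pos: [442.4, 278.5, 103.4]
tcp_rot: [-180.0, -0.0, 95.2]
ft_force: [-2.9, -1.0, 5.5]
finger_gap: 48.4
```

Call:
jog_arm:
  targets:
    - [0,0,0,0,0,0,0.4]
    - [0,0,0,0,0,0,0.1]
    - [0,0,0,0,0,0,0.1]
    - [0,0,0,0,0,0,0.1]
    - [0,0,0,0,0,0,0.1]

```text
time: 41.5
tool_pos: [442.1, 278.5, 102.6]
tcp_rot: [-179.9, -0.0, 95.2]
ft_force: [0.0, 0.7, -0.5]
finger_gap: 76.9
```

Call:
jog_arm:
  targets:
    - [0,0,-0.02,0,0,0,0.1]
    - [0,0,-0.05,0,0,0,0.1]
    - [0,0,-0.08,0,0,0,0.1]
    - [-0.03,0,-0.08,0,0,0,0.1]
    - [-0.06,0,-0.08,0,0,0,0.1]

```text
time: 41.92
tool_pos: [449.1, 219.6, 185.6]
tcp_rot: [179.8, -0.1, 95.3]
ft_force: [0.4, -0.7, -0.6]
finger_gap: 76.8
```

Call:
jog_arm:
  targets:
    - [-0.04,0,0,0,0,0,0]
    - [-0.08,0,0,0,0,0,0]
    - [-0.12,0,0,0,0,0,0]
    - [-0.16,0,0,0,0,0,0]
    - [-0.2,0,0,0,0,0,0]

```text
time: 42.33
tool_pos: [465.5, 17.7, 182.9]
tcp_rot: [-180.0, -0.0, 95.2]
ft_force: [-0.2, -0.1, 1.0]
finger_gap: 85.4
```

Call:
jog_arm:
  targets:
    - [-0.04,0,0,0,0,0,0]
    - [-0.08,0,0,0,0,0,0]
    - [-0.1,0,0,0,0,0,0]
    - [-0.1,0,0,0,0,0,0]
    - [-0.1,0,0,0,0,0,0]

```text
time: 42.75
tool_pos: [474.5, -81.1, 182.6]
tcp_rot: [-179.9, -0.0, 95.0]
ft_force: [0.7, 0.8, 0.1]
finger_gap: 85.5
```

```bash
python3 -c "
from h import *
rows([])
s=snap('side','side_end');t=snap('top','top_end');crop(s,200,140,360,340,4,'s35');crop(t,190,180,300,275,7,'t35')
q=quad(s,(240,170,330,270),white);print('C side',rectpose(atz(s,q,127)))
q2=quad(t,(200,190,270,260),white);print('C top',rectpose(atz(t,q2,127)));print(tri(t,q2.mean(0),s,q.mean(0)))
qo=quad(t,(196,195,276,266),yel);print('bay',rectpose(atz(t,qo,0)))
"
```

```text
at [474.5 -81.1 182.6] [-179.9   -0.    95. ] gap 85.5 F [0.7 0.8 0.1] t 42.75
C side (array([440.8, 278. ]), np.float64(87.8), np.float64(49.9), np.float64(94.4))
C top (array([439.4, 268.6]), np.float64(100.5), np.float64(53.8), np.float64(95.3))
(array([442.47555112, 271.65267225, 119.26783107]), np.float64(5.203317461657825))
bay (array([443.8, 280.8]), np.float64(214.4), np.float64(174.3), np.float64(95.0))
```

View pics/s35.png

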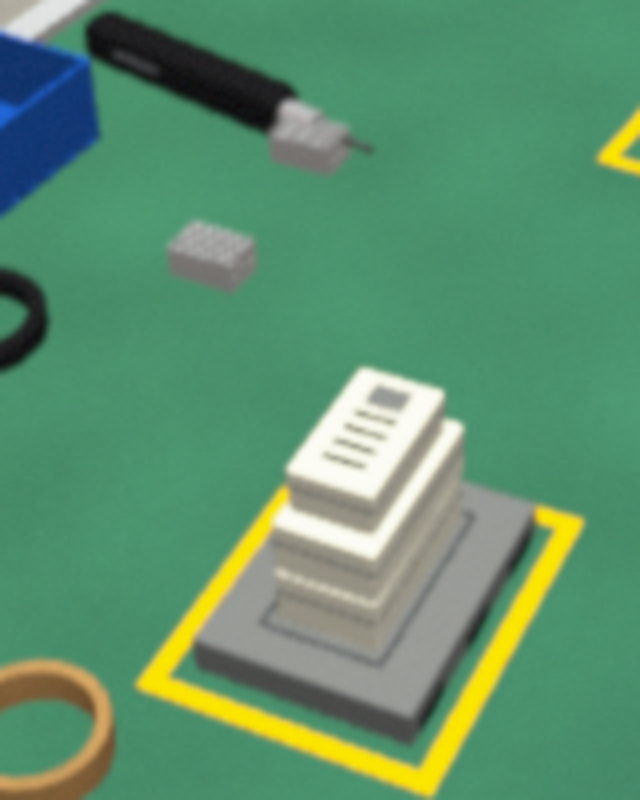

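View pics/t35.png

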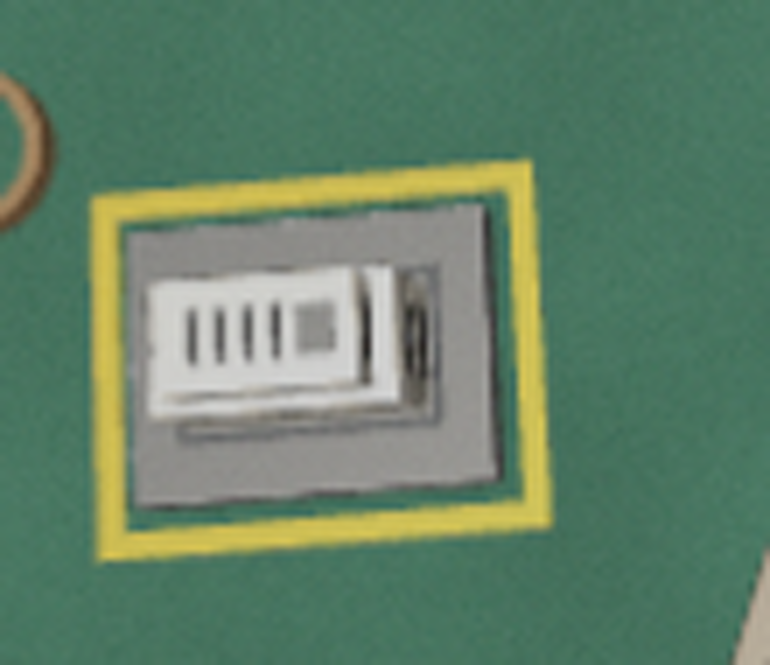

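View pics/side_end.png

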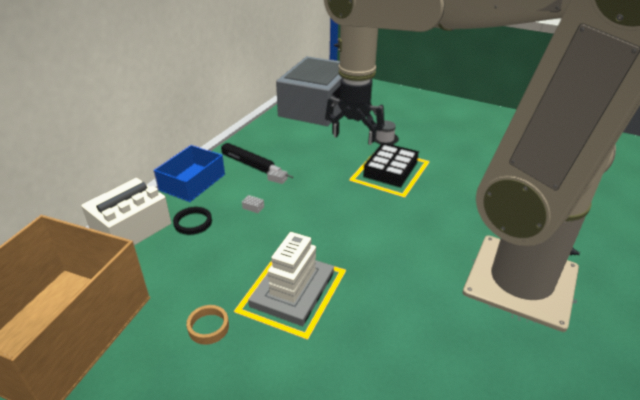

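View pics/top_end.png

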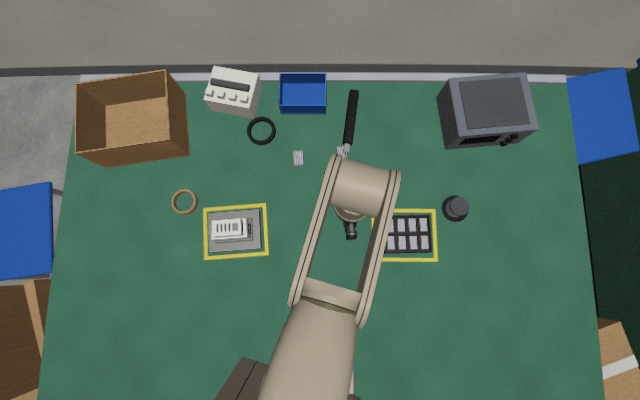

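```bash
python3 -c "
from h import *
t=snap('top');s=snap('side');crop(t,430,185,485,230,10,'t36',[proj(t,[[523.3+30*np.cos(a),-453+30*np.sin(a),54] for a in np.linspace(0,6.28,40)]),proj(t,[[523.3+45*np.cos(a),-453+45*np.sin(a),4] for a in np.linspace(0,6.28,40)])])
crop(s,360,100,420,200,7,'s36')
g=lambda x,y:(190+(x+.5)/7-.5,180+(y+.5)/7-.5)
print('pallet outer top',rectpose(atz(t,[g(126,232),g(485,204),g(499,478),g(134,507)],25)))
"
```

```text
pallet outer top (array([443.7, 277.8]), np.float64(170.3), np.float64(128.6), np.float64(95.0))
```

View pics/t36.png

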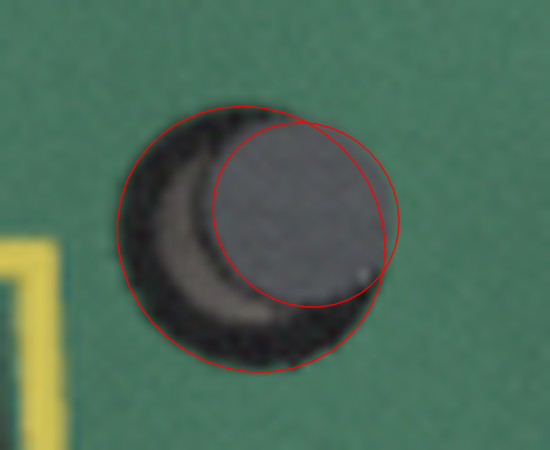

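All checks agree, so I'm handing in.

```bash
python3 -c "
from h import *
print(r.hand_in()); print(r.sense()['time'])"
```

```text
the job is handed in; nothing more can be done
None
the job is handed in; nothing more can be done
```

I finished the job in the order asked and handed it in at about 43 s on the robot's clock. The hand-in reports no verdict.

**What I did**
- I moved the tin from the pallet to the mat.
- I pushed the pallet flat along the bench into the left bay, since the black tray stands in the right one.
- I stacked the two large cases and then the small one on the pallet, lengthwise along its longer side and right way up.

**Last checks**
- **Pallet:** it is about 2–3 mm off the bay centre, against 10 mm of clearance all round, and square to within about 0.2°.
- **Column:** in the side view the three case centres agree within 1 mm. Their yaws are 95.1°, 94.9° and 94.4°, against the pallet's 95.1°. The column stands within about 1–1.5 mm of the pallet's middle.
- **Tin:** it stands about 2 mm off the mat's centre.
- **Left alone:** I kept clear of the tray, tape roll and heat sinks. They look unmoved in the last pictures, though heat sink 2 was partly hidden by the arm in the top view.

**Checks that disagreed**
- The two cameras differ from each other by about 2 mm, so I used their average.
- The last automatic top-view measurement of the small case failed because its white merged with the case below. I relied on the side view for that case.
- A final 4 mm nudge of the pallet moved it only 1–2 mm. I left it there because it was already well inside the tape.
- I saw no knock to the pallet or tin and no slackening of the grip.

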